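Nudge the round chamber home in the imager's three-point nest

TASK

Clear the marker off the imager's rails and lay it in the pen tray. Then take the middle-sized of the three round steel chambers (the only one that fits), set it down upright between the rails in the open front half of the imager's stage, let go of it, and nudge it gently along the stage, under the head, past the sprung roller until it rests snugly against both upright pins with the roller bearing on it. Keep the chamber upright, do not bump the imager, and leave the other chambers and the small tip box where they stand.

Things in the scene. Friction and masses are not known exactly. Their poses are not given: they have to be found in the camera images.
- imager: white benchtop imager, fixed. Origin on the bench right under the nest centre; x is the push direction, from the open front end (towards the robot) to the nest; z up. Base x -185 to +95, y -65 to +65 mm; its flat top, the stage, is 40 mm above the bench. Two guide rails lie on the stage, 6 mm high, 5 mm wide: one at y -27 (inner face), x -175 to -50, the other at y +33, x -175 to -40
- head (a point): middle of the lower front edge of the imager's overhanging head, 110 mm above the stage. In imager axes the head spans x -36 to +89, y -23 to +61, 110 to 180 mm above the stage, with a 12 mm knob on its -y side; a lens barrel, 46 mm diameter about the nest axis, hangs from it to 70 mm above the stage; a column (x 55 to 89, y 31 to 61) carries it. To push under it a gripper must lean back some 40 degrees
- nest (a point): point on the stage surface (40 mm above the bench) where the middle of the chamber's underside stands when it is home; axes as the imager's
- bay (a point): point on the stage surface between the rails, 125 mm before the nest (imager x -125, y +3): a good place to set the chamber down, clear of the head
- pin_far: upright steel pin, fixed in place but free to spin about its own axis, 8 mm diameter, 16 mm high, origin at its foot on the stage, 30 mm from the nest point in the direction 25 degrees to the +y side of the push direction
- pin_side: upright steel pin, fixed in place but free to spin about its own axis, 8 mm diameter, 16 mm high, origin at its foot on the stage, 30 mm from the nest point in the direction 75 degrees to the -y side of the push direction. Three more such pins carry the -y rail on towards it as guides, at imager x -40, -24 and -8, y -31
- plunger: sprung slide with an upright free-turning steel roller, 10 mm diameter, 3 to 15 mm above the stage, on the +y side of the way in. Origin on the roller's axis, 2 mm above the stage; free, at imager x -20, y +20.7. Gives only towards +y, up to 18 mm: 0.8 N at first, 200 N/m. A chamber pushed past shoves it back 10 mm; home, it stays 3 mm back and presses with 1.5 N. Passing takes a push of up to 8 N
- chamber: the chamber to load: closed round steel chamber with a flat glass window on top, 52 mm diameter, 20 mm high, about 180 g (varies); origin at the centre of its underside, z up
- small_chamber: bystander: same make, 40 mm diameter, 20 mm high, about 120 g; origin at the centre of its underside
- large_chamber: bystander: same make, 64 mm diameter, 20 mm high, about 260 g; origin at the centre of its underside
- tip_box: bystander: small orange box with white lid, loose, 64 x 64 mm, 48 mm high, 250 g; origin at the centre of its underside, x and y along its sides. It stands among the three chambers
- marker: flat marker pen, white with grey cap, 130 mm long (along its x, from -65 to +65), 18 mm wide (y), 12 mm thick (z; a clip rises 1.5 mm more), 30 g; origin at the centre of its underside; lies across both rails, 6 mm above the stage
- pen_tray: fixed grey open tray on the bench, 190 x 96 mm (its x, y), 22 mm high, walls 4 mm, floor about 4 mm thick; origin at the centre of its underside

How it is judged:
By the outcome, as a careful person would: the job done as asked, in the order asked, and still so for the second after the job is handed in, with the robot touching nothing.
It also fails if it takes over 72 s, if anything falls off the work surface, if the arm or the gripper's body presses on something with over 40 N, if the wrist force passes 120 N, or if a joint passes its speed limit or range.

ROBOT

A 6-joint arm with a two-finger parallel gripper is mounted at the origin on the work surface. World frame = base frame: x ahead of the robot, y to its left, z up, the work surface at z = 0. Lengths are in m, angles in rad, forces in N, time in s.
With the tool pointing down it reaches from about 0.35 to 0.775 m from the base axis. Payload 5.5 kg.
Tool frame: the origin (TCP) lies on the centre line of the jaws, within the pads' length; the fingertips stand 11 mm ahead of it and the grasp point (between the pads) lies 8 mm behind it; z points along the fingers, y is the direction in which the jaws open and shut (so a half turn about z gives the same grasp; the last joint's range is limited). The gripper opens to 85 mm and grips with 20 to 120 N. Pads are 22 mm wide; open, the fingers measure 114 mm over their backs; the gripper's body (76 mm by 85 mm) begins 54 mm behind the grasp point. The pads swing forward as they close: fully open they stand 13 mm farther back than shut.
Start: joints at [1.003, 0.313, 0.046, 1.304, 0, 1.431], TCP at [0.239, 0.523, 0.242] pointing down, gripper open.
Joint ranges: [-2.76, 2.76], [-0.86, 1.69], [-1.03, 1.26], [-2.2, 2.34], [-1.47, 1.5], [-3.14, 3.14]. Speed limits (rad/s): [2.57, 2.57, 3.14, 3.14, 3.14, 3.14].

INTERFACE

Orientations are given as a unit quaternion [w, x, y, z].
In Python, from workcell import env, imaging, order gives the robot as it stands. The module is installed in compiled form; this text tells all that it offers.
- The arm moves only by the tool move_arm, never from a script. Its argument "deltas" is one flat list of numbers, 7 for each row, row after row: the gripper's target within -1 to 1 (shut at 1, half-way at 0, fully open at -1), then the shift along the tool's x, y, z in m, then the turn, a rotation vector about the tool's x, y, z in degrees. In form: [jaw, tx, ty, tz, ax, ay, az, jaw, tx, ty, tz, ax, ay, az, ...]. A call has 1 to 10 rows; each row shifts and turns the commanded pose from where the row before left it, along the tool's axes as they then stand; what a row does not reach is not made up. A row lasts 1/8 s, in which the tool goes at most 62.5 mm and 10.7 degrees, less where a joint would pass 70% of its speed; a pose out of reach is approached as far as the arm can. A call is refused whole if a number of a shift passes 0.0625 or a number of a turn 10.7, either way. A call with a gripper value outside its range is refused whole. The fingers move at their own pace and stop on an object; "squeeze" is the grip in N (left out, the last holds). Time passes only in rows, so rows that do not move let the fingers close. It gives the time, the measured TCP pose, the force and the opening at its end, in the units of the state.
- env.get_state(): the state, without advancing time (a new reading comes with each control period).
- imaging.read_camera(name): name is "side" or "top"; returns a dict with "img" (384x512x3 uint8, red, green, blue), "z_map" (384x512 float32, m along the optical axis (not along the pixel's ray), 0 where there is no reading), "fx", "fy", "cx", "cy" (pixels), "rvec" (rotation vector, rad) and "tvec" (3), from world to camera coordinates, as OpenCV has them. Camera axes: x right, y down, z forward; pixel columns grow to the right and rows downward; lengths in m; the calibration is good to about 2 mm. A picture is of the moment at which its call begins.
- order.hand_in(): hands the job in, once; it reports no verdict.
Trained networks look in a picture, given as the dict that the camera call returned (one of the last four; its "shot" number tells which), for a name from the list of things; names that differ only in an ending like _2 or _b are one class to them, and where a whole thing is asked for, a point or a joint stands for the part that bears it (a point fixed in the world has none). Each returns a list of dicts, best first, with "confidence" (0 to 1); they miss things now and then, are a little off and sometimes report something else, mostly with a low value. They report only what shows in the picture. A call takes as long as a camera call.
- imaging.recognise(picture, thing): "centre" ([column, row] in pixels, amid what is visible of it).
- imaging.cut_out(picture, thing): "mask" (384x512 bool, what is visible of it) and "centre" ([column, row] in pixels, amid what is visible of it).
The state is a dict: "clock": time; "joint_pos": joint angles; "qvel": joint speeds; "tau": joint torques, N m; "tcp_pos": TCP position; "orientation": TCP orientation; "wrist_force": force on the tool from outside, world axes, zero at the start; "ft_torque": the same for the moment, N m; "finger_gap": finger opening in m.
Only numpy, scipy, OpenCV 4.12 (cv2) and the standard library are available. Lean on these libraries where they do the work, as an engineer would, in place of code of your own. Each camera call takes 0.05 s, during which the arm holds its last target.

## Working session

There is one attempt and no reset: what is moved stays moved. The work goes in short steps, Python scripts to look and compute and a tool call to move; the robot and the scene stay as the last step left them, time stands still between calls to the robot, and variables do not carry over. Pictures are saved under pics/ and viewed, and the job is handed in when it is done.

Besides the shell and the picture viewer there is one more tool, called after "Request:" as name(argument=value, ...), one argument or row to a line, values as JSON. move_arm: Moves the arm, as the interface text tells. Its arguments: {"type":"object","properties":{"deltas":{"type":"array"},"squeeze":{"type":"number"}},"required":["deltas"]}

```bash
mkdir -p pics; cat > h.py <<'E'
import numpy as np, cv2
from scipy.spatial.transform import Rotation as R
from workcell import env, imaging, order
def cam(n): return imaging.read_camera(n)
def save(p,f): cv2.imwrite('pics/'+f,cv2.cvtColor(p['img'],cv2.COLOR_RGB2BGR))
def cloud(p):
    z=p['z_map'];v,u=np.mgrid[0:z.shape[0],0:z.shape[1]]
    c=np.stack([(u-p['cx'])/p['fx']*z,(v-p['cy'])/p['fy']*z,z],-1)
    Rm=cv2.Rodrigues(np.array(p['rvec'],float))[0]
    w=(c-np.array(p['tvec']).ravel())@Rm
    w[z<=0]=np.nan
    return w
def proj(p,X):
    K=np.array([[p['fx'],0,p['cx']],[0,p['fy'],p['cy']],[0,0,1.]])
    return cv2.projectPoints(np.array(X,float).reshape(-1,3),np.array(p['rvec'],float),np.array(p['tvec'],float),K,None)[0].reshape(-1,2)
def ray(p,uv,h):
    Rm=cv2.Rodrigues(np.array(p['rvec'],float))[0];t=np.array(p['tvec']).ravel()
    d=Rm.T@np.array([(uv[0]-p['cx'])/p['fx'],(uv[1]-p['cy'])/p['fy'],1]);o=-Rm.T@t
    return o+d*(h-o[2])/d[2]
E
python3 - <<'E'
from h import *
s=env.get_state();print(s)
for n in('top','side'):
    p=cam(n);save(p,n+'0.png');w=cloud(p);np.savez(n+'0.npz',w=w,img=p['img'])
    print(n,p['fx'],p['cx'],p['cy'],p['rvec'],p['tvec'],p['shot'])
    for t in['imager','chamber','small_chamber','large_chamber','tip_box','marker','pen_tray','pin_far','pin_side','plunger','nest','bay','head']:
        try:
            if t in('nest','bay','head'):
                r=imaging.recognise(p,t);print(t,[(x['confidence'],x['centre']) for x in r[:3]]);
                continue
            r=imaging.cut_out(p,t)
            print(t,[(round(x['confidence'],2),np.round(x['centre']),x['mask'].sum(),np.round(np.nanmedian(w[x['mask']],0),3)) for x in r[:3]])
        except Exception as e: print(t,e)
E
```

```text
{'clock': 0.0, 'joint_pos': array([ 1.00339062e+00,  3.13998316e-01,  4.49616319e-02,  1.30360925e+00,
       -9.61612276e-06,  1.43119340e+00]), 'qvel': array([-8.45226812e-04,  1.04440989e-04,  4.69184051e-04,  1.46493146e-04,
        9.19086176e-05, -7.26117561e-04]), 'tau': array([-1.86412381e-04, -4.80627000e+01,  2.98533350e+01,  1.95353612e-02,
       -5.23119706e-05,  1.76057466e-05]), 'tcp_pos': array([0.23829116, 0.52274582, 0.24140296]), 'orientation': array([-3.15644923e-04,  2.12273889e-01,  9.77209773e-01, -8.69283657e-04]), 'wrist_force': array([ 0.36764705,  0.39679514, -0.09589203]), 'ft_torque': array([-0.0316619 , -0.00872064, -0.02513709]), 'finger_gap': 0.08547935974786486}
top 349.366835580737 254.05664656208697 195.41456482549563 [ 2.16246962 -2.1250026   0.18707932] [-0.05111328  0.57050846  1.00663156] 1
imager [(0.64, array([252., 171.]), np.int64(4188), array([ 0.627, -0.031,  0.043]))]
chamber [(0.81, array([327., 258.]), np.int64(262), array([ 0.392, -0.258,  0.02 ]))]
small_chamber []
large_chamber [(0.71, array([356., 227.]), np.int64(350), array([ 0.48
[... 882 characters left out ...]
 ,  0.019]))]
tip_box [(0.92, array([263., 292.]), np.int64(1239), array([ 0.483, -0.292,  0.043])), (0.68, array([216., 303.]), np.int64(498), array([ 0.39 , -0.268,  0.019]))]
marker [(0.58, array([250., 222.]), np.int64(244), array([ 0.521, -0.047,  0.057])), (0.43, array([293., 216.]), np.int64(6447), array([ 0.648, -0.057,  0.041]))]
pen_tray [(0.82, array([188., 182.]), np.int64(1169), array([0.426, 0.323, 0.007]))]
pin_far [(0.29, array([295., 214.]), np.int64(6271), array([ 0.648, -0.057,  0.041]))]
pin_side []
plunger [(0.29, array([295., 215.]), np.int64(6511), array([ 0.648, -0.057,  0.041]))]
nest [(0.73, [291.6, 218.0])]
bay [(0.56, [295.5, 215.7])]
head [(0.86, [293.3, 215.7])]
```

View pics/top0.png

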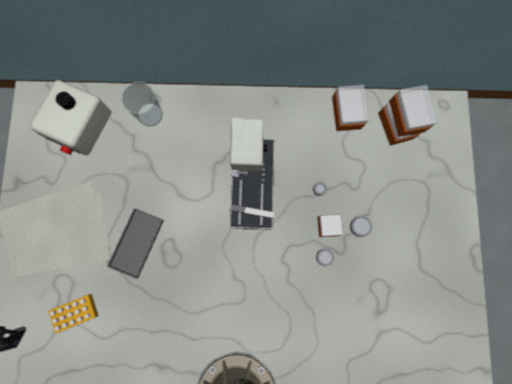

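View pics/side0.png

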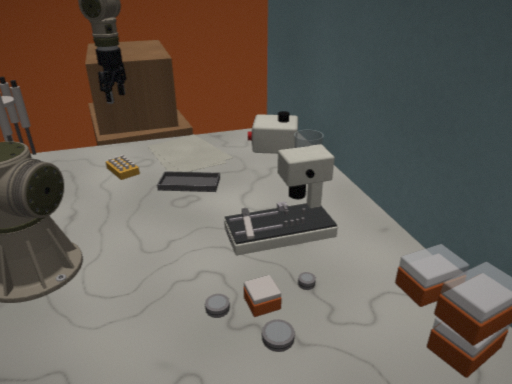

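```bash
python3 - <<'E'
import numpy as np,cv2
for n,(a,b,c,d) in {'top':(105,240,215,285),'side':(140,260,215,345)}.items():
    im=np.load(n+'0.npz')['img'][a:b,c:d]
    cv2.imwrite(f'pics/{n}0c.png',cv2.cvtColor(cv2.resize(im,None,fx=4.4,fy=4.4,interpolation=cv2.INTER_CUBIC),cv2.COLOR_RGB2BGR))
w=np.load('top0.npz')['w']
m=(abs(w[...,2]-.04)<.006)&(w[...,0]>.4)&(w[...,0]<.85)&(abs(w[...,1]+.04)<.12)
pts=w[m][:,:2].astype(np.float32)
print(m.sum(),cv2.minAreaRect(pts*1000),pts.min(0),pts.max(0))
# head top
m=(w[...,2]>.19)&(w[...,0]>.4)&(w[...,0]<.9)&(abs(w[...,1]+.04)<.12)
print(m.sum(),np.median(w[m],0),cv2.minAreaRect(w[m][:,:2].astype(np.float32)*1000))
E
```

```text
2242 ((613.2486572265625, -36.32026672363281), (127.90934753417969, 276.85699462890625), 88.95475769042969) [ 0.47446382 -0.10137104] [0.75104165 0.02972735]
1604 [ 0.67996248 -0.018931    0.21982264] ((684.530517578125, -24.031749725341797), (95.73430633544922, 124.30782318115234), 89.18505859375)
```

View pics/top0c.png

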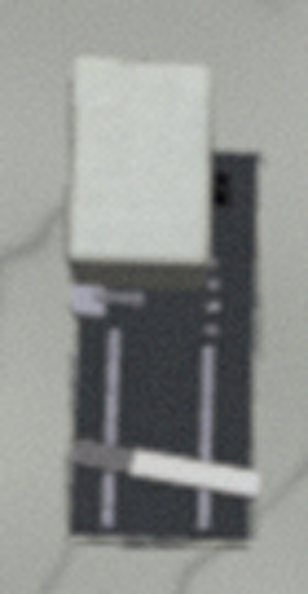

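View pics/side0c.png

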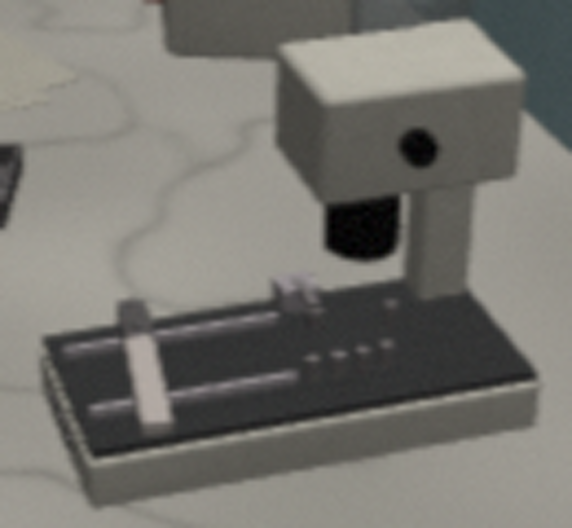

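```bash
cat > fit.py <<'E'
from h import *
p=cam('top');q=cam('side');np.savez('cams.npz',**{k+n:np.array(v[k],float) for n,v in(('t',p),('s',q)) for k in('fx','fy','cx','cy','rvec','tvec')})
w=cloud(p)
# stage rect left/right/front edges via depth
from scipy.optimize import least_squares
g=cv2.cvtColor(p['img'],cv2.COLOR_RGB2GRAY).astype(float)
L=[];Rr=[]
for r in range(178,228):
    row=g[r]
    for lo,hi,acc in((236,244,L),(257,266,Rr)):
        seg=row[lo:hi]; b=np.median(row[244:257]); s=np.clip(seg-b-20,0,None)
        if s.sum()>40 and s.max()<200 : acc.append(ray(p,((s*np.arange(lo,hi)).sum()/s.sum(),r),.046)[:2])
for n,a in(('left +y',L),('right -y',Rr)):
    a=np.array(a); 
    for _ in range(4):
        c=np.polyfit(a[:,0],a[:,1],1); e=abs(np.polyval(c,a[:,0])-a[:,1]); a=a[e<max(.002,2*np.median(e))]
    print(n,len(a),'slope deg',np.degrees(np.arctan(c[0])),'y at x=.5,.6',np.polyval(c,[.5,.6]),a[:,0].min(),a[:,0].max(), e.mean())
# depth edges of stage 
z=w[...,2]
m=(abs(z-.04)<.007)
for side in('L','R'):
    a=[]
    for r in range(180,228):
        c=np.where(m[r,220:290])[0]+220
        u=c.min()-.5 if side=='L' else c.max()+.5
        a.append(ray(p,(u,r),.04)[:2])
    a=np.array(a);c=np.polyfit(a[:,0],a[:,1],1);print(side,np.degrees(np.arctan(c[0])),np.polyval(c,[.5,.6]))
E
python3 fit.py
```

```text
left +y 38 slope deg -0.7486915906723927 y at x=.5,.6 [0.00223186 0.00092507] 0.4755447453591085 0.6179742919315075 0.00018515553052725228
right -y 35 slope deg -1.0091155128540392 y at x=.5,.6 [-0.06268293 -0.06444435] 0.48556738887536205 0.6223751107414943 0.0003270738269691582
L -0.8453629928445517 [0.0288305  0.02735496]
R -7.929005588358974 [-0.08431358 -0.09824133]
```

```bash
cat > ov.py <<'E'
from h import *
import sys
def over(p,pose,fn,crop,extra=[]):
    x,y,a=pose;c,s=np.cos(np.radians(a)),np.sin(np.radians(a))
    T=lambda P:[(x+c*X-s*Y,y+s*X+c*Y,Z) for X,Y,Z in P]
    k=5;r0,r1,c0,c1=crop
    im=cv2.resize(cv2.cvtColor(p['img'],cv2.COLOR_RGB2BGR)[r0:r1,c0:c1],None,fx=k,fy=k,interpolation=cv2.INTER_CUBIC)
    def dr(P,col,closed=True):
        uv=((proj(p,T(P))-[c0,r0]+.5)*k).round().astype(np.int32);cv2.polylines(im,[uv],closed,col,1)
    dr([(-185,-65,40),(95,-65,40),(95,65,40),(-185,65,40)] and [(u/1000,v/1000,.04) for u,v in((-185,-65),(95,-65),(95,65),(-185,65))],(0,255,0))
    for a0,a1,b0,b1 in((-175,-50,-32,-27),(-175,-40,33,38)):
        dr([(u/1000,v/1000,.046) for u,v in((a0,b0),(a1,b0),(a1,b1),(a0,b1))],(0,0,255))
    dr([(u/1000,v/1000,.22) for u,v in((-36,-23),(89,-23),(89,61),(-36,61))],(255,0,0))
    dr([(u/1000,v/1000,.15) for u,v in((-36,-23),(89,-23),(89,61),(-36,61))],(255,0,255))
    t=np.linspace(0,6.28,24)
    def circ(X,Y,rr,Z,col): dr([(X+rr*np.cos(i),Y+rr*np.sin(i),Z) for i in t],col)
    for X,Y in((-.04,-.031),(-.024,-.031),(-.008,-.031),(.03*np.cos(np.radians(25)),.03*np.sin(np.radians(25))),(.03*np.cos(np.radians(75)),-.03*np.sin(np.radians(75)))): circ(X,Y,.004,.056,(0,255,255))
    circ(-.02,.0207,.005,.055,(255,255,0))
    for e in extra: circ(*e)
    cv2.imwrite('pics/'+fn,im)
if __name__=='__main__':
    pose=[float(v) for v in sys.argv[1:4]];n=sys.argv[4]
    over(cam('top'),pose,'ovt%s.png'%n,(110,235,200,300));over(cam('side'),pose,'ovs%s.png'%n,(140,255,215,345))
E
python3 ov.py .658 -.0358 -.87 1
```

```text
(no output)
```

View pics/ovt1.png

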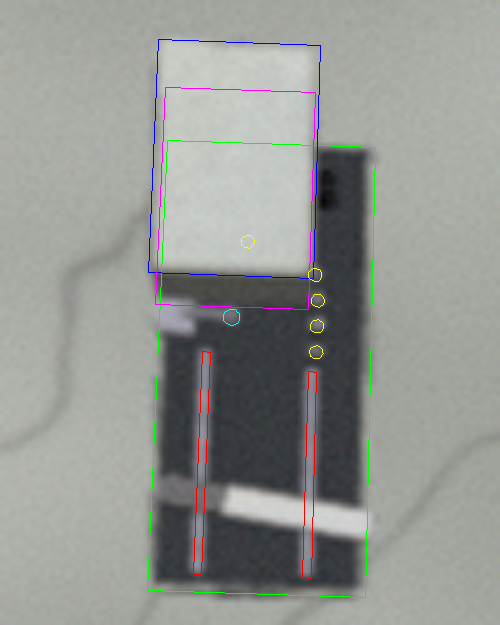

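View pics/ovs1.png

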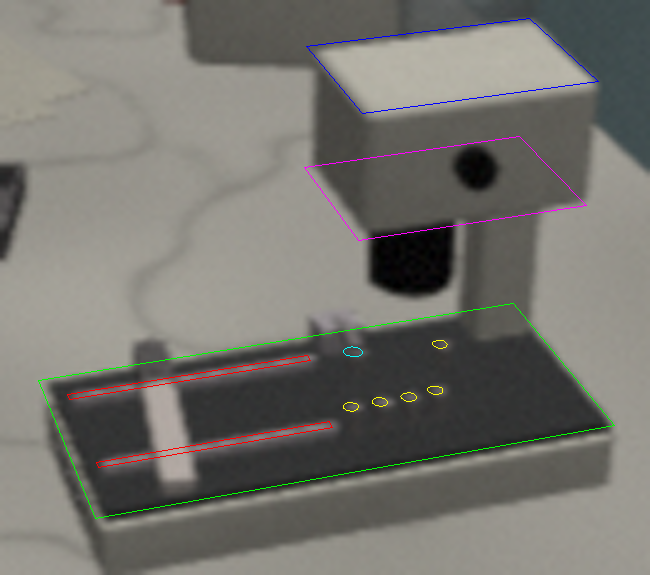

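```bash
cat > m1.py <<'E'
from h import *
for n in('top','side'):
    p=cam(n);w=cloud(p)
    for t,h in(('marker',.058),('pen_tray',.022),('chamber',.02),('small_chamber',.02),('large_chamber',.02),('tip_box',.048)):
        r=imaging.cut_out(p,t)
        if not r: print(n,t,'-');continue
        m=r[0]['mask'];v,u=np.where(m)
        P=np.array([ray(p,(a,b),h)[:2] for a,b in zip(u,v)]).astype(np.float32)*1000
        rc=cv2.minAreaRect(P); d=P-P.mean(0);U,S,V=np.linalg.svd(d,full_matrices=False)
        print(n,t,round(r[0]['confidence'],2),'n',len(u),'mean',P.mean(0).round(1),'rect',np.round(rc[0],1),np.round(rc[1],1),round(rc[2],1),'axis',np.degrees(np.arctan2(V[0,1],V[0,0])).round(1))
E
python3 m1.py
```

```text
top marker 0.73 n 231 mean [522.5 -36.2] rect [522.7 -37.6] [123.5  17.8] 81.2 axis -99.7
top pen_tray 0.73 n 2196 mean [422.5 311.9] rect [423.8 311.5] [105.9 189.8] 69.9 axis 158.8
top chamber 0.69 n 268 mean [ 392.2 -257.7] rect [ 391.9 -256.7] [51.4 53.7] 88.9 axis -169.4
top small_chamber 0.68 n 155 mean [ 601.5 -245.9] rect [ 602.  -245.3] [39.3 42.9] 45.4 axis -52.0
top large_chamber 0.8 n 345 mean [ 486.1 -369.7] rect [ 486.2 -369.5] [63.4 60.1] 44.5 axis -132.1
top tip_box 0.75 n 505 mean [ 484.5 -268.2] rect [ 484.7 -268.5] [62.5 71.6] 1.0 axis -84.6
side marker 0.51 n 202 mean [520.4 -50. ] rect [521.4 -45.2] [140.6  18.5] 80.6 axis -99.5
side pen_tray 0.58 n 802 mean [ 484.1 -381.1] rect [ 485.4 -380.1] [74.7 60. ] 71.9 axis -108.4
side chamber 0.91 n 527 mean [ 391.2 -269. ] rect [ 391.9 -268.6] [71.  50.6] 78.8 axis -104.6
side small_chamber 0.5 n 261 mean [ 597.7 -258. ] rect [ 598.1 -258.6] [56.4 38. ] 67.6 axis -113.5
side large_chamber 0.91 n 845 mean [ 484.3 -380.7] rect [ 484.4 -380.5] [74.6 62.3] 72.1 axis -111.1
side tip_box 0.56 n 1160 mean [ 480.  -297.3] rect [ 480.8 -295.4] [ 74.6 101.6] 2.6 axis -101.7
```

```bash
cat > plan.py <<'E'
from h import *
def Rt(yaz,lean=0):
    # tool y azimuth (deg); lean deg: tool z tilts towards the direction +90 right of tool y... applied about tool y
    a=np.radians(yaz);y=np.array([np.cos(a),np.sin(a),0]);z=np.array([0,0,-1.]);x=np.cross(y,z)
    return R.from_matrix(np.stack([x,y,z],1))*R.from_euler('y',lean,degrees=True)
def plan(wps,jaw,start=None):
    """wps: list of (pos,R,n)"""
    s=env.get_state()
    if start is None:
        o=s['orientation'];p=np.array(s['tcp_pos']);r=R.from_quat([o[1],o[2],o[3],o[0]])
    else:p,r=start
    out=[]
    for pos,rt,n in wps:
        pos=np.array(pos,float)
        for k in range(n,0,-1):
            d=r.inv().apply((pos-p)/k); q=((r.inv()*rt).as_rotvec(degrees=True))/k
            d=np.round(d,4);q=np.round(q,2)
            p=p+r.apply(d);r=r*R.from_rotvec(q,degrees=True)
            out.append([jaw,*d,*q])
    a=np.array(out);print('rows',len(a),'maxd',abs(a[:,1:4]).max(),'maxr',abs(a[:,4:]).max())
    for i in range(0,len(out),10): print('['+', '.join('%g'%(x+0) for row in out[i:i+10] for x in row)+']')
    return p,r
E
python3 - <<'E'
from plan import *
plan([((.522,-.038,.15),Rt(-9.5),18)],-.2)
E
```

```text
rows 18 maxd 0.0349 maxr 4.17
[-0.2, -0.0273, -0.0218, 0.0051, 0, 0, 4.17, -0.2, -0.0288, -0.0198, 0.0051, 0, 0, 4.17, -0.2, -0.0301, -0.0177, 0.0051, 0, 0, 4.17, -0.2, -0.0313, -0.0154, 0.0051, 0, 0, 4.16, -0.2, -0.0324, -0.0131, 0.0051, 0, 0, 4.17, -0.2, -0.0332, -0.0107, 0.0051, 0, 0, 4.16, -0.2, -0.0339, -0.0083, 0.0051, 0, 0, 4.17, -0.2, -0.0345, -0.0058, 0.0051, 0, 0, 4.16, -0.2, -0.0348, -0.0033, 0.0052, 0, 0, 4.17, -0.2, -0.0349, -0.0007, 0.0051, 0, 0, 4.16]
[-0.2, -0.0349, 0.0018, 0.0052, 0, 0, 4.17, -0.2, -0.0347, 0.0043, 0.0051, 0, 0, 4.16, -0.2, -0.0342, 0.0069, 0.0052, 0, 0, 4.17, -0.2, -0.0337, 0.0093, 0.0051, 0, 0, 4.16, -0.2, -0.0329, 0.0117, 0.0052, 0, 0, 4.17, -0.2, -0.0319, 0.0141, 0.0051, 0, 0, 4.16, -0.2, -0.0308, 0.0164, 0.0052, 0, 0, 4.17, -0.2, -0.0296, 0.0186, 0.0051, 0, 0, 4.16]
```

```bash
sed -i "s/d=np.round(d,4);q=np.round(q,2)/d=np.round(d,3 if k>1 else 4);q=np.round(q,0 if k>2 else 1)/" plan.py
python3 - <<'E'
from plan import *
plan([((.522,-.038,.15),Rt(-9.5),18)],-.2)
E
```

```text
rows 18 maxd 0.035 maxr 5.0
[-0.2, -0.027, -0.022, 0.005, 0, 0, 4, -0.2, -0.029, -0.02, 0.005, 0, 0, 4, -0.2, -0.03, -0.018, 0.005, 0, 0, 4, -0.2, -0.031, -0.016, 0.005, 0, 0, 4, -0.2, -0.032, -0.013, 0.005, 0, 0, 4, -0.2, -0.033, -0.011, 0.005, 0, 0, 4, -0.2, -0.034, -0.009, 0.005, 0, 0, 4, -0.2, -0.034, -0.006, 0.005, 0, 0, 4, -0.2, -0.035, -0.004, 0.005, 0, 0, 4, -0.2, -0.035, -0.002, 0.005, 0, 0, 4]
[-0.2, -0.035, 0.001, 0.005, 0, 0, 4, -0.2, -0.035, 0.003, 0.005, 0, 0, 4, -0.2, -0.034, 0.006, 0.005, 0, 0, 4, -0.2, -0.034, 0.008, 0.005, 0, 0, 5, -0.2, -0.033, 0.011, 0.006, 0, 0, 4, -0.2, -0.032, 0.013, 0.005, 0, 0, 5, -0.2, -0.031, 0.016, 0.006, 0, 0, 4.5, -0.2, -0.0304, 0.0187, 0.0053, 0, 0, 4.5]
```

Request:
move_arm(
  deltas=[-0.2, -0.027, -0.022, 0.005, 0, 0, 4, -0.2, -0.029, -0.02, 0.005, 0, 0, 4, -0.2, -0.03, -0.018, 0.005, 0, 0, 4, -0.2, -0.031, -0.016, 0.005, 0, 0, 4, -0.2, -0.032, -0.013, 0.005, 0, 0, 4, -0.2, -0.033, -0.011, 0.005, 0, 0, 4, -0.2, -0.034, -0.009, 0.005, 0, 0, 4, -0.2, -0.034, -0.006, 0.005, 0, 0, 4, -0.2, -0.035, -0.004, 0.005, 0, 0, 4, -0.2, -0.035, -0.002, 0.005, 0, 0, 4],
  squeeze=30,
)

```text
clock: 3.55
tcp_pos: [0.3964, 0.2104, 0.1923]
orientation: [0.0, 0.535, 0.845, 0.0]
wrist_force: [-0.1, -0.3, -0.6]
finger_gap: 0.0511
```

Request:
move_arm(
  deltas=[-0.2, -0.035, 0.001, 0.005, 0, 0, 4, -0.2, -0.035, 0.003, 0.005, 0, 0, 4, -0.2, -0.034, 0.006, 0.005, 0, 0, 4, -0.2, -0.034, 0.008, 0.005, 0, 0, 5, -0.2, -0.033, 0.011, 0.006, 0, 0, 4, -0.2, -0.032, 0.013, 0.005, 0, 0, 5, -0.2, -0.031, 0.016, 0.006, 0, 0, 4.5, -0.2, -0.0304, 0.0187, 0.0053, 0, 0, 4.5, -0.2, 0, 0, 0, 0, 0, 0],
)

```text
clock: 4.68
tcp_pos: [0.5229, -0.04, 0.1495]
orientation: [0.0, 0.764, 0.645, 0.0]
wrist_force: [0.2, 0.3, 0.1]
finger_gap: 0.0513
```

```bash
python3 - <<'E'
from plan import *
s=env.get_state();print(s['clock'],s['tcp_pos'],s['finger_gap'],s['wrist_force'])
o=s['orientation'];print(R.from_quat([o[1],o[2],o[3],o[0]]).as_matrix().round(3))
for n in('top','side'):
    p=cam(n);save(p,n+'1.png');k=proj(p,[s['tcp_pos']]);print(n,k)
plan([((.522,-.038,.058),Rt(-9.5),6)],-.2)
E
```

```text
4.675 [ 0.52291995 -0.03997477  0.1495428 ] 0.05131630936555518 [0.16072488 0.29651814 0.06825455]
[[ 0.168  0.986  0.   ]
 [ 0.986 -0.168 -0.   ]
 [-0.     0.    -1.   ]]
top [[253.90199771 206.98416101]]
side [[246.07719082 190.08943808]]
rows 6 maxd 0.016 maxr 0.1
[-0.2, 0, 0, 0.015, 0, 0, 0, -0.2, 0, 0, 0.015, 0, 0, 0, -0.2, 0, 0, 0.015, 0, 0, 0, -0.2, 0, 0, 0.016, 0, 0, 0, -0.2, 0, 0, 0.015, 0, 0, 0, -0.2, 0, 0.0004, 0.0158, -0.1, 0, 0]
```

View pics/side1.png

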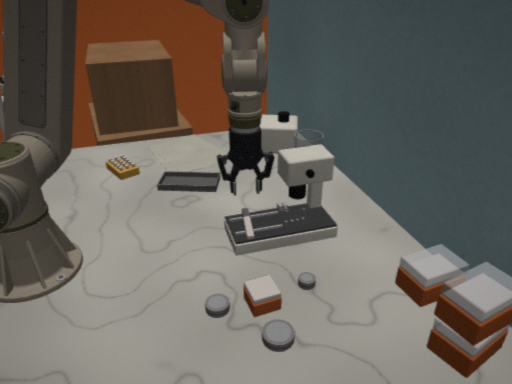

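View pics/top1.png

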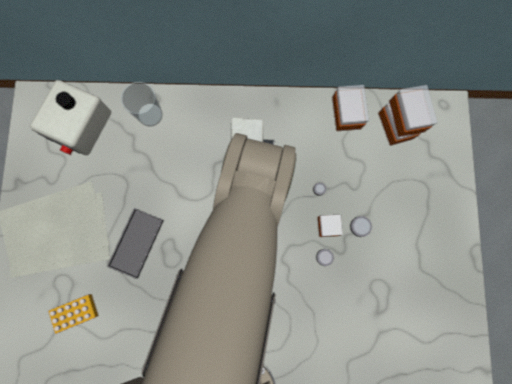

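Request:
move_arm(
  deltas=[-0.2, 0.002, 0, 0.02, 0, 0, 0, -0.2, 0, 0, 0.02, 0, 0, 0, -0.2, 0, 0, 0.02, 0, 0, 0, -0.2, 0, 0, 0.016, 0, 0, 0, -0.2, 0, 0, 0.01, 0, 0, 0, -0.2, 0, 0, 0.0055, 0, 0, 0, -0.2, 0, 0, 0, 0, 0, 0],
)

```text
clock: 5.65
tcp_pos: [0.5222, -0.0357, 0.0586]
orientation: [-0.0, 0.763, 0.646, 0.0]
wrist_force: [-0.2, -0.3, 0.3]
finger_gap: 0.0509
```

```bash
python3 - <<'E'
from plan import *
p=cam('side');cv2.imwrite('pics/s2.png',cv2.cvtColor(cv2.resize(p['img'][130:260,190:340],None,fx=5,fy=4.6,interpolation=2),4))
E
```

```text
(no output)
```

View pics/s2.png

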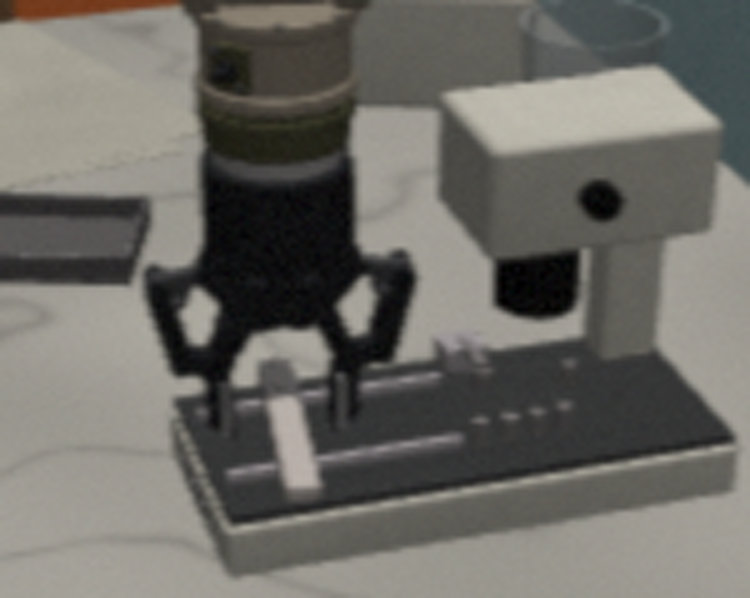

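Request:
move_arm(
  deltas=[1, 0, 0, 0, 0, 0, 0, 1, 0, 0, 0, 0, 0, 0, 1, 0, 0, 0, 0, 0, 0, 1, 0, 0, 0, 0, 0, 0, 1, 0, 0, -0.004, 0, 0, 0, 1, 0, 0, -0.01, 0, 0, 0, 1, 0, 0, -0.02, 0, 0, 0, 1, 0, 0, -0.02, 0, 0, 0],
  squeeze=30,
)

```text
clock: 6.7
tcp_pos: [0.5221, -0.036, 0.1133]
orientation: [-0.0, 0.763, 0.646, -0.0]
wrist_force: [0.2, 0.0, -0.7]
finger_gap: 0.0169
```

```bash
python3 - <<'E'
from plan import *
p=cam('side');cv2.imwrite('pics/s3.png',cv2.cvtColor(cv2.resize(p['img'][110:260,190:340],None,fx=5,fy=4,interpolation=2),4))
s=env.get_state();print(s['finger_gap'],s['tcp_pos'])
plan([((.424,.3115,.13),Rt(69),16)],1)
E
```

```text
0.017148620503676357 [ 0.52378326 -0.03628296  0.11602557]
rows 16 maxd 0.023 maxr 5.0
[1, 0.02, -0.01, -0.001, 0, 0, -5, 1, 0.021, -0.008, -0.001, 0, 0, -5, 1, 0.022, -0.006, -0.001, 0, 0, -5, 1, 0.022, -0.004, -0.001, 0, 0, -5, 1, 0.023, -0.002, -0.001, 0, 0, -5, 1, 0.023, 0, -0.001, 0, 0, -5, 1, 0.023, 0.002, -0.001, 0, 0, -5, 1, 0.022, 0.004, -0.001, 0, 0, -5, 1, 0.022, 0.006, -0.001, 0, 0, -5, 1, 0.021, 0.007, -0.001, 0, 0, -5]
[1, 0.021, 0.009, -0.001, 0, 0, -5, 1, 0.02, 0.011, -0.001, 0, 0, -5, 1, 0.018, 0.013, -0.001, 0, 0, -5, 1, 0.017, 0.014, -0.001, 0, 0, -5, 1, 0.016, 0.016, 0, 0, 0.1, -4.3, 1, 0.0153, 0.0169, -0.0006, 0.1, 0.1, -4.2]
```

View pics/s3.png

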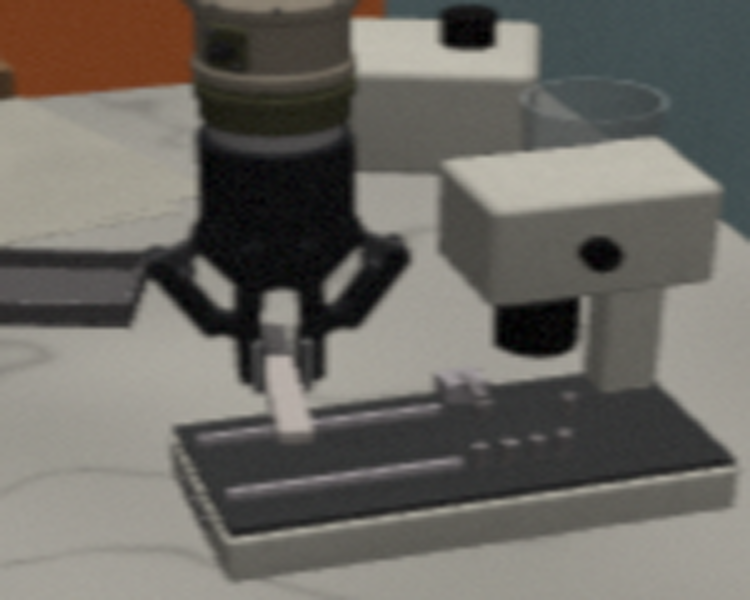

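```bash
python3 - <<'E'
from plan import *
p=cam('side');w=cloud(p)
for r in range(170,224,4):
    for c in range(240,256,3):
        pass
pts=[(r,c) for r in range(170,222,3) for c in [int(190+ (280+(r*4-440-325)*.15)/5)]]
for r,c in pts: print(r,c,w[r,c].round(3),p['img'][r,c])
E
```

```text
170 243 [ 0.514 -0.047  0.21 ] [19 20 22]
173 243 [ 0.512 -0.054  0.205] [14 14 14]
176 244 [ 0.517 -0.046  0.193] [17 19 21]
179 244 [ 0.516 -0.047  0.185] [16 14 17]
182 244 [0.602 0.268 0.002] [144 141 135]
185 245 [ 0.601  0.252 -0.001] [160 157 150]
188 245 [ 0.595  0.232 -0.001] [162 159 150]
191 245 [0.537 0.02  0.112] [88 85 86]
194 246 [0.534 0.001 0.114] [86 84 83]
197 246 [ 0.53  -0.011  0.112] [114 111 107]
200 247 [ 0.527 -0.031  0.115] [184 175 168]
203 247 [ 0.524 -0.043  0.114] [184 176 169]
206 247 [ 0.519 -0.058  0.115] [182 173 166]
209 248 [ 0.518 -0.071  0.114] [182 174 168]
212 248 [ 0.515 -0.083  0.113] [183 174 169]
215 248 [ 0.51  -0.098  0.114] [180 172 166]
218 249 [ 0.511 -0.102  0.108] [93 88 85]
221 249 [ 0.535 -0.018  0.042] [54 56 55]
```

Request:
move_arm(
  deltas=[1, 0.02, -0.01, -0.001, 0, 0, -5, 1, 0.021, -0.008, -0.001, 0, 0, -5, 1, 0.022, -0.006, -0.001, 0, 0, -5, 1, 0.022, -0.004, -0.001, 0, 0, -5, 1, 0.023, -0.002, -0.001, 0, 0, -5, 1, 0.023, 0, -0.001, 0, 0, -5, 1, 0.023, 0.002, -0.001, 0, 0, -5, 1, 0.022, 0.004, -0.001, 0, 0, -5, 1, 0.022, 0.006, -0.001, 0, 0, -5, 1, 0.021, 0.007, -0.001, 0, 0, -5],
)

```text
clock: 8.05
tcp_pos: [0.4597, 0.1824, 0.1219]
orientation: [-0.0, 0.417, 0.909, -0.0]
wrist_force: [0.5, -0.4, -0.5]
finger_gap: 0.0172
```

Request:
move_arm(
  deltas=[1, 0.021, 0.009, -0.001, 0, 0, -5, 1, 0.02, 0.011, -0.001, 0, 0, -5, 1, 0.018, 0.013, -0.001, 0, 0, -5, 1, 0.017, 0.014, -0.001, 0, 0, -5, 1, 0.016, 0.016, 0, 0, 0, -4, 1, 0.015, 0.017, -0.001, 0, 0, -4, 1, 0, 0, 0, 0, 0, 0],
)

```text
clock: 8.93
tcp_pos: [0.4224, 0.3126, 0.1269]
orientation: [-0.0, 0.186, 0.983, -0.0]
wrist_force: [-0.2, -0.3, -0.8]
finger_gap: 0.0171
```

```bash
python3 - <<'E'
from plan import *
s=env.get_state();print(s['finger_gap'],s['tcp_pos'])
p=cam('side');w=cloud(p);cv2.imwrite('pics/s4.png',cv2.cvtColor(cv2.resize(p['img'][70:220,110:270],None,fx=5,fy=4,interpolation=2),4))
plan([((.424,.3115,.019),Rt(69),8)],1)
E
```

```text
0.017093765770685682 [0.42239595 0.31259816 0.1268821 ]
rows 8 maxd 0.014 maxr 0.3
[1, 0, 0, 0.013, 0, 0, 0, 1, 0, 0, 0.014, 0, 0, 0, 1, 0, 0, 0.013, 0, 0, 0, 1, 0, 0, 0.014, 0, 0, 0, 1, 0, 0, 0.013, 0, 0, 0, 1, 0, 0, 0.014, 0, 0, 0, 1, -0.001, 0, 0.013, 0, 0, -0.2, 1, -0.0005, 0.0003, 0.0139, 0, 0, -0.3]
```

View pics/s4.png

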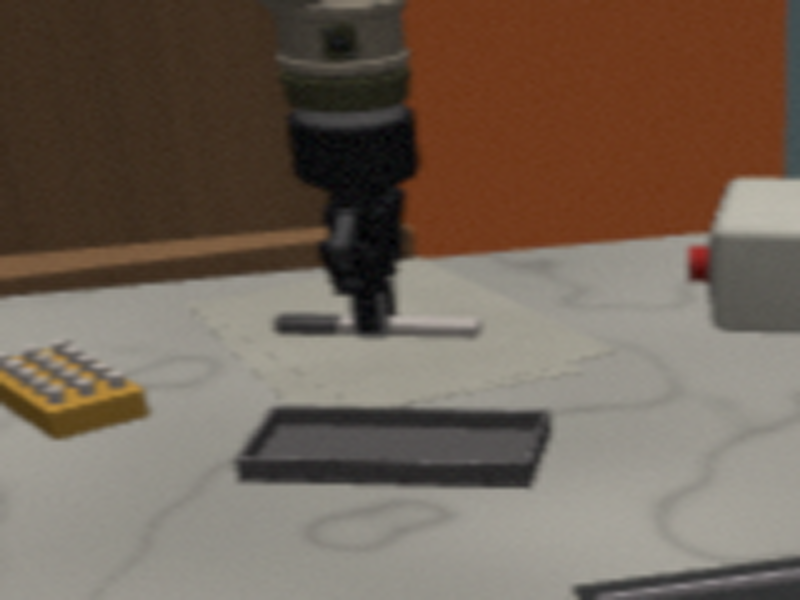

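Marker held level, parallel to the tray's long side. Lower it, release and rise.

Request:
move_arm(
  deltas=[1, 0, 0, 0.02, 0, 0, 0, 1, 0, 0, 0.02, 0, 0, 0, 1, 0, 0, 0.02, 0, 0, 0, 1, 0, 0, 0.02, 0, 0, 0, 1, 0, 0, 0.015, 0, 0, 0, 1, 0, 0, 0.008, 0, 0, 0, 1, 0, 0, 0.004, 0, 0, 0, 1, 0, 0, 0, 0, 0, 0],
)

```text
clock: 9.98
tcp_pos: [0.4233, 0.3118, 0.0207]
orientation: [0.0, 0.187, 0.982, 0.0]
wrist_force: [-0.3, 0.1, 0.0]
finger_gap: 0.0169
```

Request:
move_arm(
  deltas=[1, 0, 0, 0.002, 0, 0, 0, 1, 0, 0, 0, 0, 0, 0, 0.3, 0, 0, 0, 0, 0, 0, 0.3, 0, 0, 0, 0, 0, 0, 0.3, 0, 0, 0, 0, 0, 0, 0.3, 0, 0, -0.01, 0, 0, 0, 0.3, 0, 0, -0.03, 0, 0, 0, 0.3, 0, 0, -0.04, 0, 0, 0, 0.3, 0, 0, -0.04, 0, 0, 0],
)

```text
clock: 11.1
tcp_pos: [0.423, 0.3117, 0.1403]
orientation: [0.0, 0.187, 0.982, 0.0]
wrist_force: [0.9, -1.3, 0.3]
finger_gap: 0.03
```

```bash
python3 - <<'E'
from plan import *
s=env.get_state();print(s['finger_gap'],s['tcp_pos'])
p=cam('side');cv2.imwrite('pics/s5.png',cv2.cvtColor(cv2.resize(p['img'][70:220,110:270],None,fx=5,fy=4,interpolation=2),4))
r=plan([((.424,.15,.16),Rt(75),6),((.392,-.257,.14),Rt(-1),16)],-.7)
E
```

```text
0.02998717094308782 [0.42295601 0.31166321 0.14031408]
rows 22 maxd 0.026 maxr 5.0
[-0.7, -0.01, -0.025, -0.002, 0, 0, -1, -0.7, -0.009, -0.026, -0.003, 0, 0, -1, -0.7, -0.009, -0.026, -0.002, 0, 0, -1, -0.7, -0.008, -0.026, -0.003, 0, 0, -1, -0.7, -0.008, -0.026, -0.002, 0.2, 0.2, -1.3, -0.7, -0.0076, -0.0257, -0.0027, 0.1, 0.2, -1.2, -0.7, -0.005, -0.025, 0.001, 0, 0, 5, -0.7, -0.007, -0.025, 0.001, 0, 0, 5, -0.7, -0.009, -0.024, 0.001, 0, 0, 5, -0.7, -0.011, -0.023, 0.001, 0, 0, 5]
[-0.7, -0.013, -0.022, 0.001, 0, 0, 5, -0.7, -0.015, -0.021, 0.001, 0, 0, 5, -0.7, -0.016, -0.019, 0.001, 0, 0, 5, -0.7, -0.018, -0.018, 0.001, 0, 0, 5, -0.7, -0.02, -0.016, 0.001, 0, 0, 4, -0.7, -0.021, -0.015, 0.002, 0, 0, 5, -0.7, -0.022, -0.013, 0.001, 0, 0, 4, -0.7, -0.023, -0.011, 0.002, 0, 0, 5, -0.7, -0.024, -0.009, 0.001, 0, 0, 4, -0.7, -0.024, -0.008, 0.002, 0, 0, 5]
[-0.7, -0.025, -0.006, 0.001, 0, 0, 4.5, -0.7, -0.0246, -0.0039, 0.0016, 0, -0.1, 4.5]
```

View pics/s5.png

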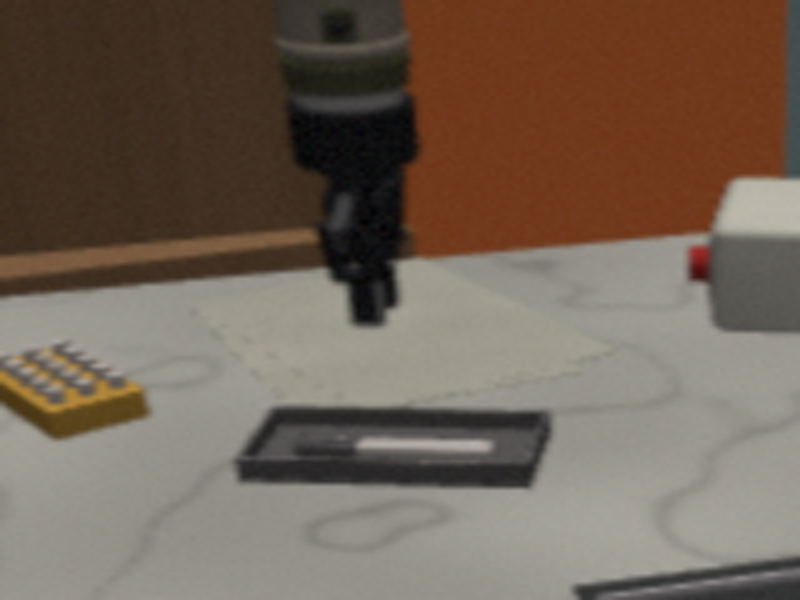

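```bash
python3 - <<'E'
from plan import *
r=plan([((.424,.0,.16),Rt(80),10),((.392,-.2575,.1),Rt(90),12)],-.7)
E
```

```text
rows 22 maxd 0.031 maxr 2.0
[-0.7, -0.011, -0.029, -0.002, 0, 0, -1, -0.7, -0.011, -0.029, -0.001, 0, 0, -1, -0.7, -0.01, -0.03, -0.002, 0, 0, -1, -0.7, -0.01, -0.03, -0.001, 0, 0, -1, -0.7, -0.009, -0.03, -0.002, 0, 0, -1, -0.7, -0.009, -0.03, -0.001, 0, 0, -1, -0.7, -0.008, -0.03, -0.002, 0, 0, -1, -0.7, -0.008, -0.03, -0.001, 0, 0, -2, -0.7, -0.007, -0.031, -0.002, 0.2, 0.2, -1.3, -0.7, -0.0058, -0.0308, -0.0013, 0.1, 0.2, -1.2]
[-0.7, -0.001, -0.022, 0.005, 0, 0, -1, -0.7, -0.001, -0.022, 0.005, 0, 0, -1, -0.7, 0, -0.022, 0.005, 0, 0, -1, -0.7, 0, -0.021, 0.005, 0, 0, -1, -0.7, 0, -0.022, 0.005, 0, 0, -1, -0.7, 0.001, -0.021, 0.005, 0, 0, -1, -0.7, 0.001, -0.022, 0.005, 0, 0, -1, -0.7, 0.002, -0.021, 0.005, 0, 0, -1, -0.7, 0.002, -0.021, 0.005, 0, 0, -1, -0.7, 0.002, -0.022, 0.005, 0, 0, 0]
[-0.7, 0.002, -0.021, 0.005, 0, 0, -0.5, -0.7, 0.0027, -0.0219, 0.005, 0, 0, -0.5]
```

Request:
move_arm(
  deltas=[-0.7, -0.011, -0.029, -0.002, 0, 0, -1, -0.7, -0.011, -0.029, -0.001, 0, 0, -1, -0.7, -0.01, -0.03, -0.002, 0, 0, -1, -0.7, -0.01, -0.03, -0.001, 0, 0, -1, -0.7, -0.009, -0.03, -0.002, 0, 0, -1, -0.7, -0.009, -0.03, -0.001, 0, 0, -1, -0.7, -0.008, -0.03, -0.002, 0, 0, -1, -0.7, -0.008, -0.03, -0.001, 0, 0, -2, -0.7, -0.007, -0.031, -0.002, 0.2, 0.2, -1.3, -0.7, -0.006, -0.031, -0.001, 0, 0, -1.2],
)

```text
clock: 12.4
tcp_pos: [0.4219, -0.0027, 0.1543]
orientation: [-0.001, 0.087, 0.996, -0.002]
wrist_force: [0.5, -1.5, -0.5]
finger_gap: 0.0726
```

Request:
move_arm(
  deltas=[-0.7, -0.001, -0.022, 0.005, 0, 0, -1, -0.7, -0.001, -0.022, 0.005, 0, 0, -1, -0.7, 0, -0.022, 0.005, 0, 0, -1, -0.7, 0, -0.021, 0.005, 0, 0, -1, -0.7, 0, -0.022, 0.005, 0, 0, -1, -0.7, 0.001, -0.021, 0.005, 0, 0, -1, -0.7, 0.001, -0.022, 0.005, 0, 0, -1, -0.7, 0.002, -0.021, 0.005, 0, 0, -1, -0.7, 0.002, -0.021, 0.005, 0, 0, -1, -0.7, 0.002, -0.022, 0.005, 0, 0, 0],
)

```text
clock: 13.65
tcp_pos: [0.3947, -0.2172, 0.1047]
orientation: [-0.002, 0.009, 1.0, -0.002]
wrist_force: [1.3, 0.3, 0.3]
finger_gap: 0.0728
```

Request:
move_arm(
  deltas=[-0.7, 0.002, -0.021, 0.005, 0, 0, -0.5, -0.7, 0.002, -0.022, 0.005, 0, 0, -0.5, -0.7, 0, 0, 0, 0, 0, 0, -0.7, 0, 0, 0, 0, 0, 0],
)

```text
clock: 14.15
tcp_pos: [0.39, -0.259, 0.0947]
orientation: [-0.002, 0.0, 1.0, -0.001]
wrist_force: [-0.1, -0.4, 0.5]
finger_gap: 0.0727
```

```bash
python3 - <<'E'
from plan import *
s=env.get_state();print(s['clock'],s['finger_gap'],s['tcp_pos'])
p=cam('side');w=cloud(p);cv2.imwrite('pics/s6.png',cv2.cvtColor(cv2.resize(p['img'][200:350,160:310],None,fx=5,fy=4,interpolation=2),4))
m=(w[...,2]>.025)&(abs(w[...,0]-.392)<.03)&(abs(w[...,1]+.257)<.07)&(w[...,2]<.2)
print(np.percentile(w[m][:,2],[0,1,5]))
p=cam('top')
r=imaging.cut_out(p,'chamber');print([(x['confidence'],x['centre'],x['mask'].sum()) for x in r])
plan([((.392,-.2575,.012),Rt(90),7)],-.7)
E
```

```text
14.15 0.0727126340636841 [ 0.38998644 -0.25895762  0.09465085]
[0.09174449 0.093737   0.10301936]
[(0.29, [356.6, 227.5], np.int64(298))]
rows 7 maxd 0.012 maxr 0.1
[-0.7, 0, 0, 0.012, 0, 0, 0, -0.7, 0, 0, 0.012, 0, 0, 0, -0.7, 0, 0, 0.012, 0, 0, 0, -0.7, -0.001, 0, 0.012, 0, 0, 0, -0.7, 0, 0, 0.012, 0, 0, 0, -0.7, -0.001, 0.001, 0.011, -0.1, -0.1, 0, -0.7, -0.0001, 0.0004, 0.0117, -0.1, -0.1, 0]
```

View pics/s6.png

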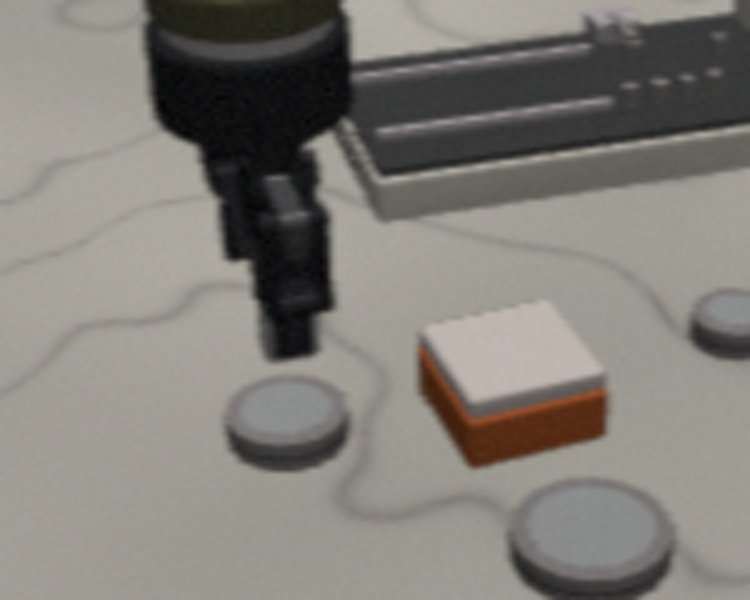

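Request:
move_arm(
  deltas=[-0.7, -0.001, 0.001, 0.02, 0, 0, 0, -0.7, -0.001, 0, 0.02, 0, 0, 0, -0.7, 0, 0, 0.02, 0, 0, 0, -0.7, 0, 0, 0.015, -0.1, -0.1, 0, -0.7, 0, 0, 0.006, -0.1, -0.1, 0, -0.7, 0, 0, 0.0035, 0, 0, 0, -0.7, 0, 0, 0, 0, 0, 0],
)

```text
clock: 15.18
tcp_pos: [0.392, -0.2586, 0.0102]
orientation: [-0.0, -0.0, 1.0, 0.0]
wrist_force: [-1.1, -0.1, 0.6]
finger_gap: 0.0728
```

```bash
python3 - <<'E'
from plan import *
p=cam('side');cv2.imwrite('pics/s7.png',cv2.cvtColor(cv2.resize(p['img'][230:350,160:310],None,fx=5,fy=5,interpolation=2),4))
E
```

```text
(no output)
```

View pics/s7.png

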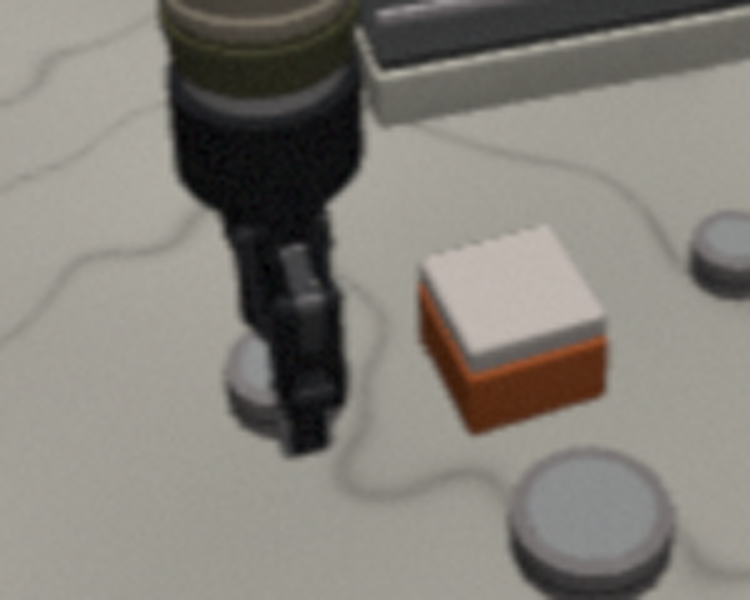

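Request:
move_arm(
  deltas=[0.2, 0, 0, 0, 0, 0, 0, 0.2, 0, 0, 0, 0, 0, 0, 0.2, 0, 0, 0, 0, 0, 0, 0.2, 0, 0, 0, 0, 0, 0, 0.2, 0, 0, -0.005, 0, 0, 0, 0.2, 0, 0, -0.015, 0, 0, 0, 0.2, 0, 0, -0.03, 0, 0, 0, 0.2, 0, 0, -0.03, 0, 0, 0, 0.2, 0, 0, -0.02, 0, 0, 0, 0.2, 0, 0, 0, 0, 0, 0],
  squeeze=40,
)

```text
clock: 16.48
tcp_pos: [0.3927, -0.2595, 0.1113]
orientation: [0.001, 0.0, 1.0, -0.001]
wrist_force: [0.0, 0.8, -1.2]
finger_gap: 0.0508
```

```bash
python3 - <<'E'
from plan import *
s=env.get_state();print(s['clock'],s['finger_gap'],s['tcp_pos'],s['wrist_force'])
p=cam('side');w=cloud(p);cv2.imwrite('pics/s8.png',cv2.cvtColor(cv2.resize(p['img'][180:330,160:310],None,fx=5,fy=4,interpolation=2),4))
for x in imaging.cut_out(p,'chamber')[:2]:
    q=w[x['mask']];print(x['confidence'],x['centre'],np.nanmedian(q,0),np.nanpercentile(q,[2,98],axis=0))
x,y,a=.6595,-.0358,np.radians(-.87)
b=(x-.125*np.cos(a)-.003*np.sin(a),y-.125*np.sin(a)+.003*np.cos(a));print('bay',b)
plan([((b[0],b[1],.13),Rt(-.87),16)],.2)
E
```

```text
16.475 0.0507679840226946 [ 0.39273125 -0.25953318  0.1113036 ] [ 0.01616101  0.84794087 -1.21219256]
0.77 [208.3, 270.1] [ 0.37837503 -0.27015038  0.11857823] [[ 0.36777046 -0.28693334  0.10129095]
 [ 0.41619835 -0.23800439  0.12609125]]
bay (np.float64(0.5345599613739472), np.float64(-0.03090237321548002))
rows 16 maxd 0.017 maxr 6.0
[0.2, -0.009, 0.014, -0.001, 0, 0, 6, 0.2, -0.007, 0.015, -0.001, 0, 0, 6, 0.2, -0.006, 0.016, -0.001, 0, 0, 6, 0.2, -0.004, 0.016, -0.001, 0, 0, 6, 0.2, -0.002, 0.017, -0.001, 0, 0, 6, 0.2, -0.001, 0.017, -0.001, 0, 0, 6, 0.2, 0.001, 0.017, -0.001, 0, 0, 5, 0.2, 0.003, 0.017, -0.002, 0, 0, 6, 0.2, 0.004, 0.016, -0.001, 0, 0, 5, 0.2, 0.006, 0.016, -0.002, 0, 0, 6]
[0.2, 0.007, 0.015, -0.001, 0, 0, 5, 0.2, 0.009, 0.014, -0.002, 0, 0, 6, 0.2, 0.01, 0.013, -0.001, 0, 0, 5, 0.2, 0.011, 0.013, -0.002, 0, 0, 6, 0.2, 0.012, 0.011, -0.001, 0, 0, 5.4, 0.2, 0.0136, 0.0103, -0.0015, -0.1, -0.1, 5.5]
```

View pics/s8.png

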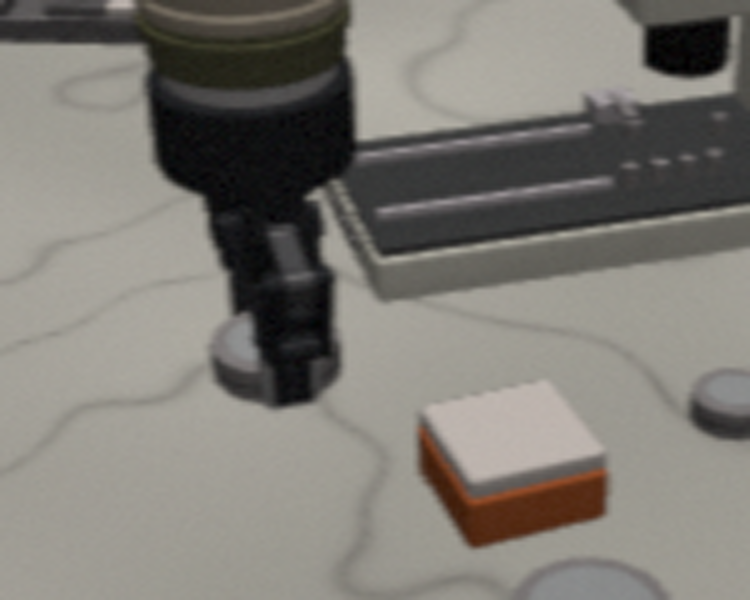

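Request:
move_arm(
  deltas=[0.2, -0.009, 0.014, -0.001, 0, 0, 6, 0.2, -0.007, 0.015, -0.001, 0, 0, 6, 0.2, -0.006, 0.016, -0.001, 0, 0, 6, 0.2, -0.004, 0.016, -0.001, 0, 0, 6, 0.2, -0.002, 0.017, -0.001, 0, 0, 6, 0.2, -0.001, 0.017, -0.001, 0, 0, 6, 0.2, 0.001, 0.017, -0.001, 0, 0, 5, 0.2, 0.003, 0.017, -0.002, 0, 0, 6, 0.2, 0.004, 0.016, -0.001, 0, 0, 5, 0.2, 0.006, 0.016, -0.002, 0, 0, 6],
)

```text
clock: 17.82
tcp_pos: [0.4806, -0.1148, 0.1203]
orientation: [-0.002, 0.486, 0.874, 0.0]
wrist_force: [0.2, -1.5, -1.4]
finger_gap: 0.0506
```

Request:
move_arm(
  deltas=[0.2, 0.007, 0.015, -0.001, 0, 0, 5, 0.2, 0.009, 0.014, -0.002, 0, 0, 6, 0.2, 0.01, 0.013, -0.001, 0, 0, 5, 0.2, 0.011, 0.013, -0.002, 0, 0, 6, 0.2, 0.012, 0.011, -0.001, 0, 0, 5.4, 0.2, 0.0135, 0.0105, -0.0015, 0, 0, 5.5, 0.2, 0, 0, 0, 0, 0, 0, 0.2, 0, 0, 0, 0, 0, 0],
)

```text
clock: 18.82
tcp_pos: [0.5341, -0.0313, 0.1294]
orientation: [-0.001, 0.712, 0.702, -0.001]
wrist_force: [-0.9, -0.3, -1.5]
finger_gap: 0.0507
```

```bash
python3 - <<'E'
from plan import *
from ov import over
s=env.get_state();print(s['clock'],s['finger_gap'],s['tcp_pos'],s['wrist_force'])
p=cam('side');w=cloud(p);t=s['tcp_pos']
P=(.6595,-.0358,-.87)
e=[(-.125,.003,.026,.04,(255,255,255)),(-.125,.003,.026,t[2]-.01,(0,255,0)),(-.125,.003,.026,t[2]+.01,(0,255,0))]
over(p,P,'s9.png',(140,255,215,345),e)
plan([((.53456,-.0309,.0512),Rt(-.87),8)],.2)
E
```

```text
18.825 0.050672934535030634 [ 0.53406364 -0.03134891  0.12937019] [-0.91544712 -0.33577021 -1.54507945]
rows 8 maxd 0.01 maxr 0.1
[0.2, 0, 0, 0.01, 0, 0, 0, 0.2, 0, 0, 0.01, 0, 0, 0, 0.2, 0, 0, 0.01, 0, 0, 0, 0.2, 0, 0, 0.01, 0, 0, 0, 0.2, 0, 0, 0.01, 0, 0, 0, 0.2, 0, 0, 0.009, 0, 0, 0, 0.2, 0, 0, 0.01, -0.1, 0, 0, 0.2, 0.0006, 0.0006, 0.0095, 0, -0.1, 0]
```

View pics/s9.png

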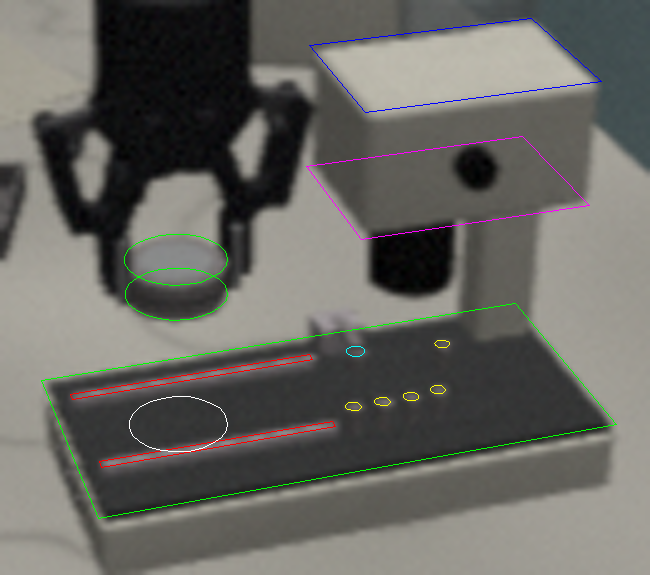

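Request:
move_arm(
  deltas=[0.2, 0, 0.0005, 0.015, 0, 0, 0, 0.2, 0, 0, 0.015, 0, 0, 0, 0.2, 0, 0, 0.015, 0, 0, 0, 0.2, 0, 0, 0.012, 0, 0, 0, 0.2, 0, 0, 0.01, -0.1, -0.1, 0, 0.2, 0, 0, 0.007, 0, 0, 0, 0.2, 0, 0, 0.003, 0, 0, 0, 0.2, 0, 0, 0, 0, 0, 0],
)

```text
clock: 19.88
tcp_pos: [0.5356, -0.0312, 0.0535]
orientation: [0.001, 0.713, 0.701, 0.0]
wrist_force: [-0.8, 0.2, -1.5]
finger_gap: 0.0502
```

```bash
python3 - <<'E'
from plan import *
from ov import over
s=env.get_state();print(s['clock'],s['finger_gap'],s['tcp_pos'],s['wrist_force'])
p=cam('side');t=s['tcp_pos']
P=(.6595,-.0358,-.87)
e=[(-.125,.003,.026,.04,(255,255,255)),(-.125,.003,.026,t[2]+.01,(0,255,0))]
over(p,P,'s10.png',(140,255,215,345),e)
E
```

```text
19.875 0.05019076136429531 [ 0.53556325 -0.03120683  0.05352447] [-0.75394859  0.21080772 -1.46508129]
```

View pics/s10.png

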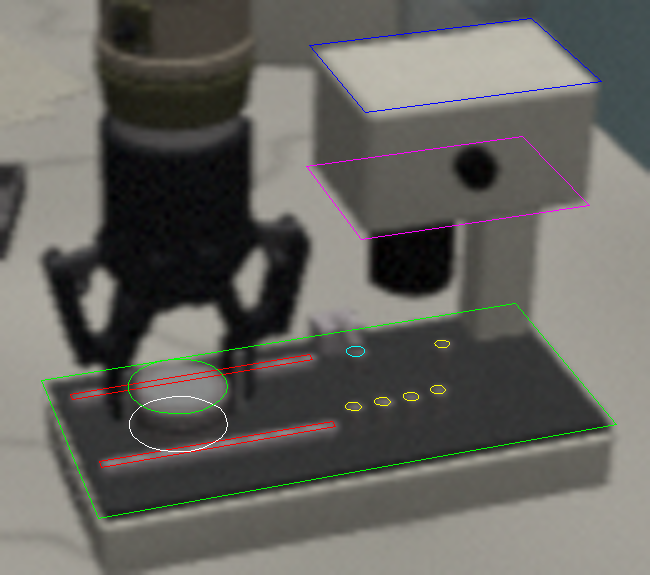

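Request:
move_arm(
  deltas=[0.2, 0, 0, 0.0015, 0, 0, 0, 0.2, 0, 0, 0.001, 0, 0, 0, 0.2, 0, 0, 0, 0, 0, 0],
)

```text
clock: 20.3
tcp_pos: [0.5354, -0.0312, 0.051]
orientation: [0.001, 0.713, 0.701, 0.0]
wrist_force: [0.3, -0.2, -2.4]
finger_gap: 0.0502
```

Request:
move_arm(
  deltas=[0.2, 0, 0, 0.0007, 0, 0, 0, 0.2, 0, 0, 0, 0, 0, 0],
)

```text
clock: 20.55
tcp_pos: [0.5355, -0.0312, 0.0507]
orientation: [0.001, 0.713, 0.701, 0.0]
wrist_force: [-2.2, 0.2, 4.0]
finger_gap: 0.0506
```

Request:
move_arm(
  deltas=[-0.5, 0, 0, 0, 0, 0, 0, -0.5, 0, 0, 0, 0, 0, 0, -0.5, 0, 0, 0, 0, 0, 0, -0.5, 0, 0, -0.01, 0, 0, 0, -0.5, 0, 0, -0.02, 0, 0, 0, -0.5, 0, 0, -0.03, 0, 0, 0, -0.5, 0, 0, -0.03, 0, 0, 0, -0.5, 0, 0, 0, 0, 0, 0],
)

```text
clock: 21.55
tcp_pos: [0.5374, -0.0315, 0.1435]
orientation: [0.003, 0.713, 0.701, 0.002]
wrist_force: [-0.2, -0.4, -0.1]
finger_gap: 0.064
```

```bash
python3 - <<'E'
from plan import *
from ov import over
s=env.get_state();print(s['clock'],s['finger_gap'],s['tcp_pos'],s['wrist_force'])
p=cam('side');t=s['tcp_pos']
P=(.6595,-.0358,-.87)
e=[(-.125,.003,.026,.04,(255,255,255)),(-.125,.003,.026,.06,(0,255,0))]
over(p,P,'s11.png',(140,255,215,345),e)
w=cloud(p)
r=imaging.cut_out(p,'chamber')
for x in r: print(x['confidence'],x['centre'],np.nanmedian(w[x['mask']],0))
E
```

```text
21.55 0.06400949199315914 [ 0.53742731 -0.03153169  0.14349156] [-0.22082973 -0.42682018 -0.11411883]
0.63 [251.3, 218.0] [ 0.53171561 -0.04178091  0.05855942]
```

View pics/s11.png

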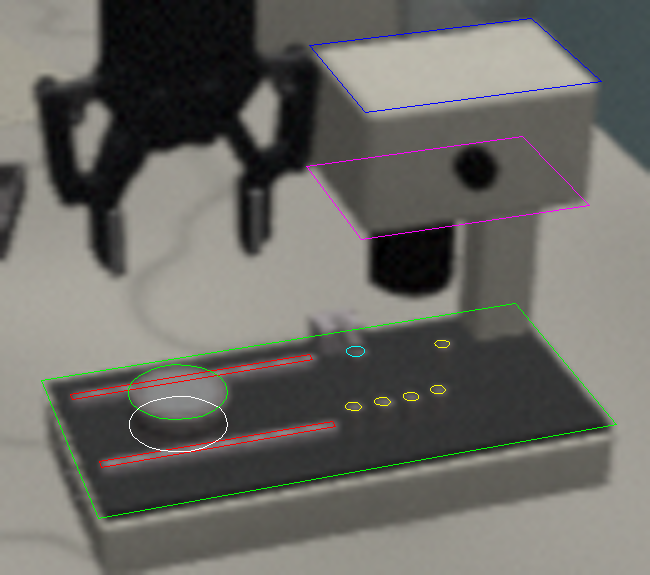

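```bash
cat > pushp.py <<'E'
from plan import *
PX,PY,PA=.6595,-.0358,-.87
def iw(x,y):
    a=np.radians(PA);return PX+x*np.cos(a)-y*np.sin(a),PY+x*np.sin(a)+y*np.cos(a)
LE=35
RP=Rt(90+PA,-LE)
F=lambda x,y,zl:(*(iw(x-.0153,y)),.04+zl+.0153)   # front corner at imager x, low corner zl above the stage
E
python3 - <<'E'
from pushp import *
print(RP.as_matrix().round(2))
plan([(F(-.172,.001,.09),RP,15),(F(-.172,.001,.002),RP,7)],1)
E
```

```text
[[-0.82  0.02  0.57]
 [ 0.01  1.   -0.01]
 [-0.57  0.   -0.82]]
rows 22 maxd 0.011 maxr 6.0
[1, 0, -0.004, 0, -2, -2, -6, 1, 0, -0.004, 0, -2, -2, -6, 1, 0.001, -0.004, -0.001, -2, -2, -6, 1, 0.001, -0.004, -0.001, -2, -2, -6, 1, 0.002, -0.004, -0.001, -2, -2, -6, 1, 0.002, -0.004, -0.001, -2, -2, -6, 1, 0.002, -0.003, -0.001, -2, -2, -6, 1, 0.002, -0.003, -0.002, -2, -2, -6, 1, 0.003, -0.003, -0.002, -2, -2, -6, 1, 0.003, -0.002, -0.002, -2, -1, -5]
[1, 0.003, -0.002, -0.002, -2, -2, -6, 1, 0.003, -0.002, -0.002, -2, -1, -5, 1, 0.003, -0.001, -0.003, -1, -2, -6, 1, 0.004, -0.001, -0.002, -1.7, -1.4, -5.4, 1, 0.003, -0.0008, -0.0029, -1.7, -1.3, -5.4, 1, 0.007, 0, 0.01, 0, 0, 0, 1, 0.007, 0, 0.01, 0, 0, 0, 1, 0.007, 0, 0.01, 0, 0, 0, 1, 0.007, 0, 0.011, 0, 0, 0, 1, 0.007, 0, 0.01, 0, 0, 0]
[1, 0.008, 0, 0.011, 0, 0, 0, 1, 0.0075, -0.0001, 0.0101, 0, 0, 0]
```

Request:
move_arm(
  deltas=[1, 0, -0.004, 0, -2, -2, -6, 1, 0, -0.004, 0, -2, -2, -6, 1, 0.001, -0.004, -0.001, -2, -2, -6, 1, 0.001, -0.004, -0.001, -2, -2, -6, 1, 0.002, -0.004, -0.001, -2, -2, -6, 1, 0.002, -0.004, -0.001, -2, -2, -6, 1, 0.002, -0.003, -0.001, -2, -2, -6, 1, 0.002, -0.003, -0.002, -2, -2, -6, 1, 0.003, -0.003, -0.002, -2, -2, -6, 1, 0.003, -0.002, -0.002, -2, -1, -5],
)

```text
clock: 22.9
tcp_pos: [0.4915, -0.0305, 0.1416]
orientation: [0.225, 0.256, 0.94, 0.002]
wrist_force: [0.7, 0.4, 0.6]
finger_gap: -0.0003
```

Request:
move_arm(
  deltas=[1, 0.003, -0.002, -0.002, -2, -2, -6, 1, 0.003, -0.002, -0.002, -2, -1, -5, 1, 0.003, -0.001, -0.003, -1, -2, -6, 1, 0.004, -0.001, -0.002, -1.7, -1.4, -5.4, 1, 0.003, -0.0008, -0.003, -1.7, -1.3, -5.4, 1, 0, 0, 0, 0, 0, 0],
)

```text
clock: 23.65
tcp_pos: [0.4704, -0.0319, 0.1435]
orientation: [0.299, 0.009, 0.954, -0.001]
wrist_force: [0.2, -0.3, 0.2]
finger_gap: -0.0001
```

```bash
python3 - <<'E'
from pushp import *
s=env.get_state();print(s['clock'],s['finger_gap'],s['tcp_pos'],s['joint_pos'].round(2));o=s['orientation']
print(R.from_quat([o[1],o[2],o[3],o[0]]).as_matrix().round(3))
from ov import over
p=cam('side');w=cloud(p)
e=[(-.125,.003,.026,.06,(0,255,0))]
over(p,(PX,PY,PA),'s12.png',(140,255,195,345),e)
c=p['img'];m=(w[...,2]>.065)&(w[...,0]>.4)&(w[...,0]<.56)&(abs(w[...,1]+.033)<.05)&(w[...,2]<.2)
q=w[m];i=np.argsort(q[:,2])[:8];print(q[i].round(3))
plan([(F(-.172,.001,.002),RP,7)],1)
E
```

```text
23.65 -9.956260807754705e-05 [ 0.47044281 -0.03191719  0.14345507] [-0.36 -0.23 -0.98  0.24  0.19 -0.28]
[[-0.821  0.018  0.57 ]
 [ 0.016  1.    -0.008]
 [-0.57   0.002 -0.821]]
[[ 0.471 -0.039  0.133]
 [ 0.464 -0.037  0.133]
 [ 0.469 -0.039  0.133]
 [ 0.467 -0.039  0.133]
 [ 0.475 -0.037  0.134]
 [ 0.472 -0.037  0.134]
 [ 0.462 -0.035  0.135]
 [ 0.465 -0.036  0.135]]
rows 7 maxd 0.011 maxr 0.1
[1, 0.007, 0, 0.01, 0, 0, 0, 1, 0.007, 0, 0.01, 0, 0, 0, 1, 0.007, 0, 0.01, 0, 0, 0, 1, 0.007, 0, 0.01, 0, 0, 0, 1, 0.007, 0, 0.011, 0, 0, 0, 1, 0.007, 0, 0.01, 0, -0.1, -0.1, 1, 0.0067, -0.0001, 0.0108, 0, -0.1, -0.1]
```

View pics/s12.png

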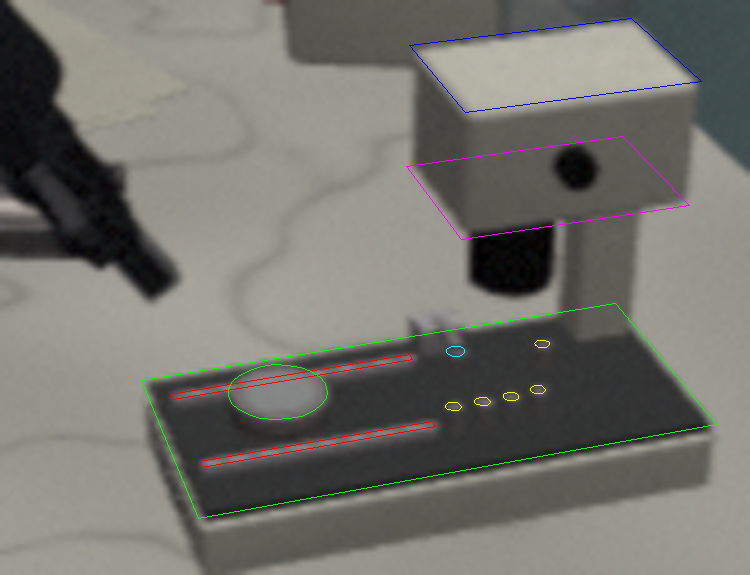

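```bash
python3 - <<'E'
from pushp import *
s=env.get_state();o=s['orientation'];r=R.from_quat([o[1],o[2],o[3],o[0]])
p=cam('side');w=cloud(p)
m=(w[...,2]>.09)&(w[...,0]>.36)&(w[...,0]<.56)&(abs(w[...,1]+.033)<.06)&(w[...,2]<.3)
t=r.inv().apply(w[m]-s['tcp_pos'])*1000
for lo in range(-120,20,10):
    k=t[(t[:,2]>=lo)&(t[:,2]<lo+10)]
    if len(k)>3: print(lo,len(k),'x',k[:,0].min().round(1),k[:,0].max().round(1),'y',k[:,1].min().round(1),k[:,1].max().round(1),'zmax',k[:,2].max().round(1))
E
```

```text
-120 60 x -35.6 29.0 y -39.2 -8.6 zmax -110.2
-110 48 x -10.8 11.2 y -44.1 -3.4 zmax -100.3
-100 98 x -19.4 19.7 y -46.9 21.1 zmax -90.1
-90 96 x -19.1 19.8 y -60.7 25.1 zmax -80.3
-80 66 x -17.0 16.4 y -61.7 55.8 zmax -70.0
-70 51 x -16.6 16.5 y -57.4 11.2 zmax -60.1
-60 46 x -16.4 12.3 y -48.5 12.1 zmax -50.1
-50 31 x -13.3 11.7 y -39.3 23.1 zmax -40.2
-40 21 x -13.1 12.9 y -32.8 27.7 zmax -32.0
-30 19 x -11.5 10.9 y -15.5 5.6 zmax -20.0
-20 34 x -10.4 10.8 y -16.3 6.6 zmax -10.6
-10 35 x -10.5 10.3 y -14.9 6.6 zmax -0.2
0 22 x -10.5 10.6 y -12.3 -2.6 zmax 8.7
```

```bash
sed -i 's/^LE=35/LE=30/; s/.0153/.015/g' pushp.py; python3 - <<'E'
from pushp import *
plan([(F(-.166,.001,.03),RP,6),(F(-.166,.001,.002),RP,4)],1)
E
```

```text
rows 10 maxd 0.009 maxr 1.0
[1, 0.005, 0, 0.009, 0, 1, 0, 1, 0.005, 0, 0.009, 0, 1, 0, 1, 0.004, 0, 0.009, 0, 1, 0, 1, 0.004, 0, 0.009, 0, 1, 0, 1, 0.004, 0, 0.009, 0, 0.4, -0.1, 1, 0.0043, -0.0001, 0.0088, 0, 0.5, -0.1, 1, 0.003, 0, 0.006, 0, 0, 0, 1, 0.004, 0, 0.006, 0, 0, 0, 1, 0.003, 0, 0.006, 0, 0, 0, 1, 0.0039, 0, 0.0063, 0, 0, 0]
```

Request:
move_arm(
  deltas=[1, 0.005, 0, 0.009, 0, 1, 0, 1, 0.005, 0, 0.009, 0, 1, 0, 1, 0.004, 0, 0.009, 0, 1, 0, 1, 0.004, 0, 0.009, 0, 1, 0, 1, 0.004, 0, 0.009, 0, 0.5, 0, 1, 0.004, 0, 0.009, 0, 0.5, 0, 1, 0.003, 0, 0.006, 0, 0, 0, 1, 0.004, 0, 0.006, 0, 0, 0, 1, 0.002, 0, 0.004, 0, 0, 0, 1, 0, 0, 0, 0, 0, 0],
)

```text
clock: 25.0
tcp_pos: [0.4791, -0.0319, 0.0668]
orientation: [0.258, 0.008, 0.966, -0.001]
wrist_force: [0.1, -0.1, -0.8]
finger_gap: -0.0003
```

```bash
cat > look.py <<'E'
from pushp import *
from ov import over
import sys
f=sys.argv[1]
s=env.get_state();print(s['clock'],s['tcp_pos'],s['joint_pos'].round(2),s['wrist_force'].round(2));o=s['orientation']
r=R.from_quat([o[1],o[2],o[3],o[0]])
a=np.radians(PA)
def im(P): d=np.array(P)-[PX,PY,.04];return np.round(1000*np.array([d[0]*np.cos(a)+d[1]*np.sin(a),-d[0]*np.sin(a)+d[1]*np.cos(a),d[2]]),1)
print('tcp im',im(s['tcp_pos']),'front',im(s['tcp_pos']+r.apply([-.011,0,.011])),'low',im(s['tcp_pos']+r.apply([.011,0,.011])),'z',r.as_matrix()[:,2].round(3))
p=cam('side')
e=[(float(v),0.,.026,.06,(0,255,0)) for v in sys.argv[2:]]
over(p,(PX,PY,PA),f,(140,255,195,345),e)
E
python3 look.py s13.png
```

```text
25.0 [ 0.47907132 -0.03186047  0.06680658] [-0.33 -0.03 -1.01  0.08  0.16 -0.27] [ 0.06 -0.06 -0.76]
tcp im [-180.5    1.2   26.8] front [-165.4    1.2   22.8] low [-184.5    1.2   11.8] z [ 0.498 -0.007 -0.867]
```

View pics/s13.png

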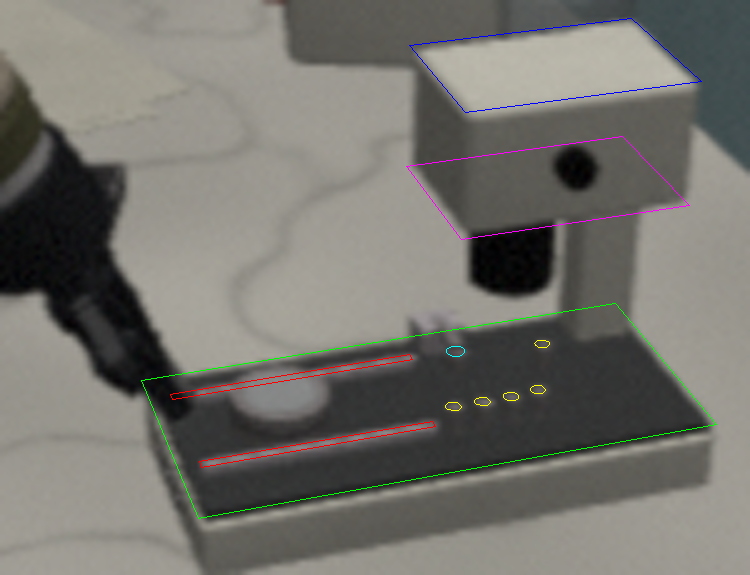

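Request:
move_arm(
  deltas=[1, -0.003, 0, 0.0017, 0, 0, 0, 1, -0.003, 0, 0.0018, 0, 0, 0, 1, 0.002, 0, 0.0035, 0, 0, 0, 1, 0.002, 0, 0.0035, 0, 0, 0, 1, 0, 0, 0, 0, 0, 0],
)

```text
clock: 25.68
tcp_pos: [0.4857, -0.0318, 0.0584]
orientation: [0.258, 0.008, 0.966, -0.001]
wrist_force: [-0.9, 0.3, -0.1]
finger_gap: 0.0001
```

```bash
python3 look.py s14.png
```

```text
25.675 [ 0.48574961 -0.03182372  0.05837185] [-0.32  0.01 -1.01  0.05  0.15 -0.27] [-0.94  0.27 -0.06]
tcp im [-173.8    1.3   18.4] front [-158.8    1.3   14.3] low [-177.9    1.4    3.4] z [ 0.498 -0.006 -0.867]
```

Request:
move_arm(
  deltas=[1, -0.003, 0, 0.003, 0, 0, 0, 1, -0.0035, 0, 0.002, 0, 0, 0, 1, -0.0035, 0, 0.002, 0, 0, 0, 1, -0.0035, 0, 0.002, 0, 0, 0, 1, -0.0035, 0, 0.002, 0, 0, 0, 1, -0.0035, 0, 0.002, 0, 0, 0, 1, -0.0035, 0, 0.002, 0, 0, 0, 1, -0.0035, 0, 0.002, 0, 0, 0, 1, -0.0035, 0, 0.002, 0, 0, 0, 1, -0.0035, 0, 0.002, 0, 0, 0],
)

```text
clock: 26.98
tcp_pos: [0.527, -0.0327, 0.0581]
orientation: [0.258, 0.008, 0.966, -0.001]
wrist_force: [0.5, 0.8, 0.2]
finger_gap: -0.0002
```

```bash
python3 look.py s15.png
```

```text
26.975 [ 0.52701548 -0.03268251  0.05812535] [-0.29  0.08 -0.93  0.05  0.14 -0.24] [0.48 0.76 0.21]
tcp im [-132.5    1.1   18.1] front [-117.5    1.1   14.1] low [-136.6    1.1    3.1] z [ 0.499 -0.007 -0.867]
```

View pics/s15.png

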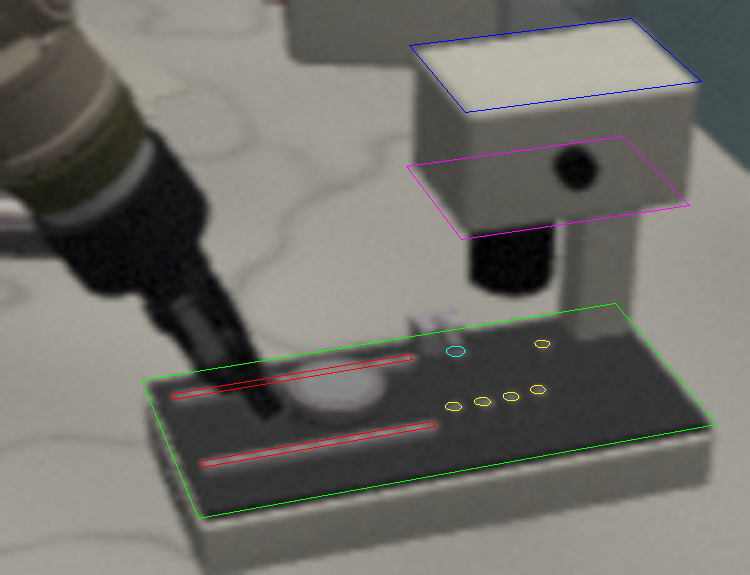

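Request:
move_arm(
  deltas=[1, -0.0035, 0, 0.002, 0, 0, 0, 1, -0.0035, 0, 0.002, 0, 0, 0, 1, -0.0035, 0, 0.002, 0, 0, 0, 1, -0.0035, 0, 0.002, 0, 0, 0, 1, -0.0035, 0, 0.002, 0, 0, 0, 1, -0.0035, 0, 0.002, 0, 0, 0, 1, -0.0035, 0, 0.002, 0, 0, 0, 1, -0.0035, 0, 0.002, 0, 0, 0, 1, -0.0035, 0, 0.002, 0, 0, 0],
)

```text
clock: 28.15
tcp_pos: [0.5633, -0.0332, 0.0583]
orientation: [0.258, 0.007, 0.966, -0.001]
wrist_force: [-0.5, 0.2, -0.4]
finger_gap: 0.0002
```

```bash
python3 look.py s16.png -.0525
```

```text
28.15 [ 0.56331245 -0.0332051   0.05826916] [-0.27  0.15 -0.85  0.06  0.13 -0.22] [-0.48  0.17 -0.4 ]
tcp im [-96.2   1.1  18.3] front [-81.2   1.1  14.2] low [-100.3    1.1    3.2] z [ 0.499 -0.007 -0.867]
```

View pics/s16.png

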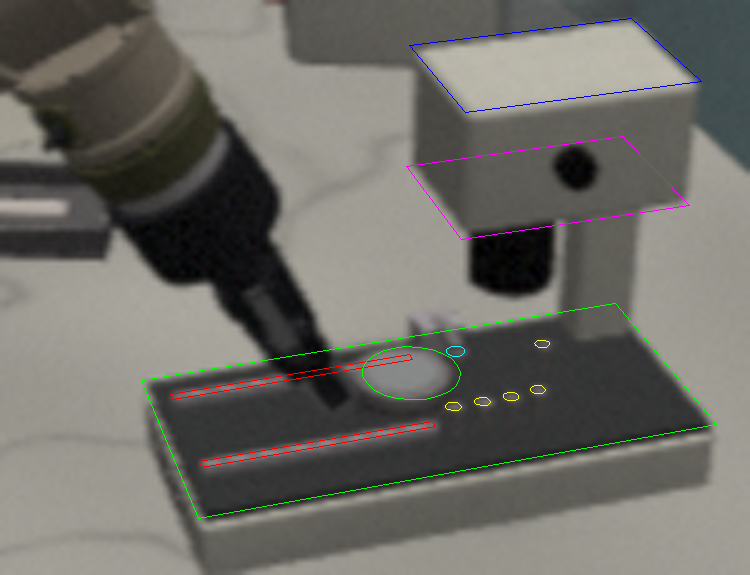

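Request:
move_arm(
  deltas=[1, -0.0026, 0, 0.0015, 0, 0, 0, 1, -0.0026, 0, 0.0015, 0, 0, 0, 1, -0.0026, 0, 0.0015, 0, 0, 0, 1, -0.0026, 0, 0.0015, 0, 0, 0, 1, -0.0026, 0, 0.0015, 0, 0, 0, 1, -0.0026, 0, 0.0015, 0, 0, 0],
)

```text
clock: 28.95
tcp_pos: [0.5809, -0.0335, 0.0581]
orientation: [0.258, 0.008, 0.966, -0.002]
wrist_force: [-2.3, -0.3, 1.2]
finger_gap: 0.0001
```

```bash
python3 look.py s17.png -.037
```

```text
28.95 [ 0.58092455 -0.0335261   0.05808682] [-0.26  0.18 -0.81  0.07  0.12 -0.21] [-2.28 -0.35  1.15]
tcp im [-78.6   1.1  18.1] front [-63.6   1.1  14. ] low [-82.7   1.1   3.1] z [ 0.499 -0.007 -0.867]
```

View pics/s17.png

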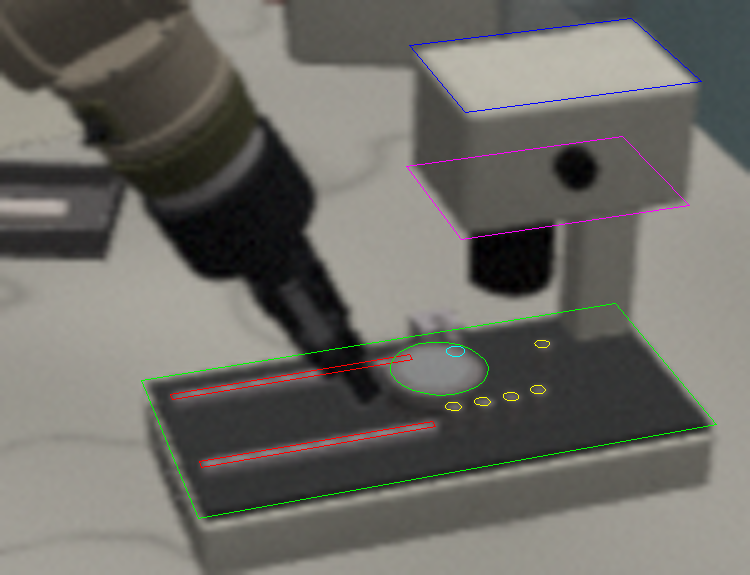

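Request:
move_arm(
  deltas=[1, -0.0022, 0, 0.00125, 0, 0, 0, 1, -0.0022, 0, 0.00125, 0, 0, 0, 1, -0.0022, 0, 0.00125, 0, 0, 0, 1, -0.0022, 0, 0.00125, 0, 0, 0, 1, -0.0022, 0, 0.00125, 0, 0, 0],
)

```text
clock: 29.62
tcp_pos: [0.5936, -0.0335, 0.0582]
orientation: [0.258, 0.007, 0.966, -0.001]
wrist_force: [-1.9, 0.4, 0.1]
finger_gap: -0.0001
```

```bash
python3 look.py s18.png -.025
```

```text
29.625 [ 0.59363586 -0.03349932  0.05815479] [-0.25  0.2  -0.79  0.08  0.12 -0.2 ] [-1.93  0.38  0.1 ]
tcp im [-65.9   1.3  18.2] front [-50.9   1.3  14.1] low [-69.9   1.3   3.1] z [ 0.499 -0.006 -0.867]
```

View pics/s18.png

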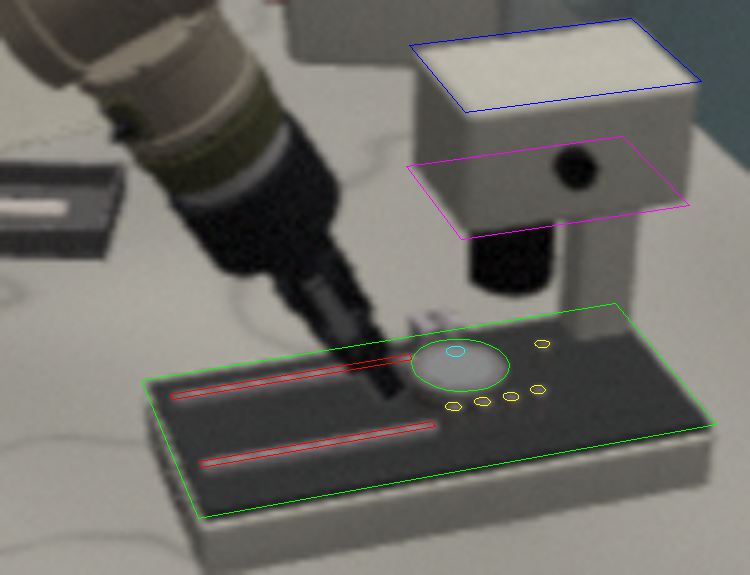

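Request:
move_arm(
  deltas=[1, -0.0018, 0, 0.001, 0, 0, 0, 1, -0.0018, 0, 0.001, 0, 0, 0, 1, -0.0018, 0, 0.001, 0, 0, 0, 1, -0.0018, 0, 0.001, 0, 0, 0, 1, -0.0018, 0, 0.001, 0, 0, 0],
)

```text
clock: 30.3
tcp_pos: [0.6048, -0.034, 0.059]
orientation: [0.259, 0.007, 0.966, -0.002]
wrist_force: [-0.7, -0.2, -0.9]
finger_gap: -0.0001
```

```bash
python3 look.py s19.png -.015
```

```text
30.3 [ 0.60481541 -0.0340111   0.05899509] [-0.24  0.21 -0.76  0.08  0.11 -0.2 ] [-0.66 -0.16 -0.94]
tcp im [-54.7   1.   19. ] front [-39.7   1.   15. ] low [-58.7   1.    4. ] z [ 0.5   -0.007 -0.866]
```

View pics/s19.png

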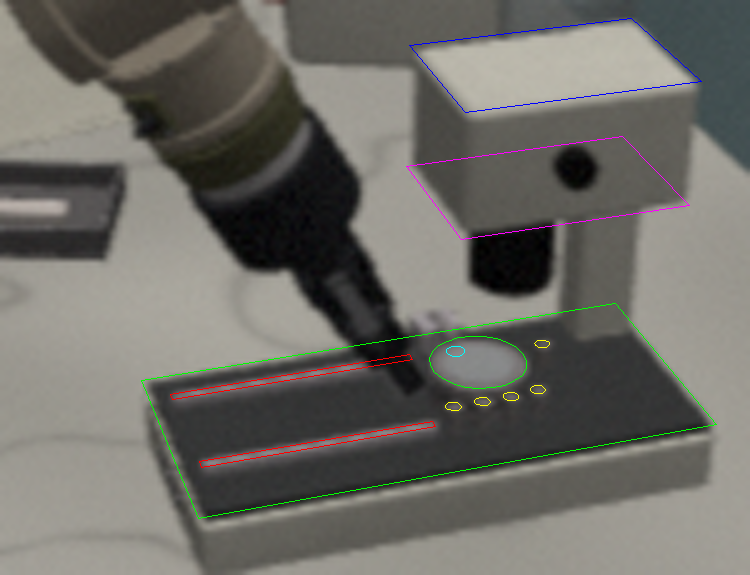

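Request:
move_arm(
  deltas=[1, -0.0013, 0, 0.0015, 0, 0, 0, 1, -0.0015, 0, 0.001, 0, 0, 0, 1, -0.0015, 0, 0.0009, 0, 0, 0, 1, -0.0015, 0, 0.0009, 0, 0, 0, 1, -0.0015, 0, 0.0009, 0, 0, 0],
)

```text
clock: 30.98
tcp_pos: [0.6133, -0.034, 0.0577]
orientation: [0.258, 0.007, 0.966, -0.001]
wrist_force: [-0.2, -0.6, 1.0]
finger_gap: -0.0003
```

```bash
python3 look.py s20.png 0
```

```text
30.975 [ 0.61325453 -0.03402036  0.05772816] [-0.24  0.23 -0.74  0.09  0.11 -0.19] [-0.22 -0.57  0.96]
tcp im [-46.3   1.1  17.7] front [-31.2   1.1  13.7] low [-50.3   1.1   2.7] z [ 0.499 -0.007 -0.866]
```

View pics/s20.png

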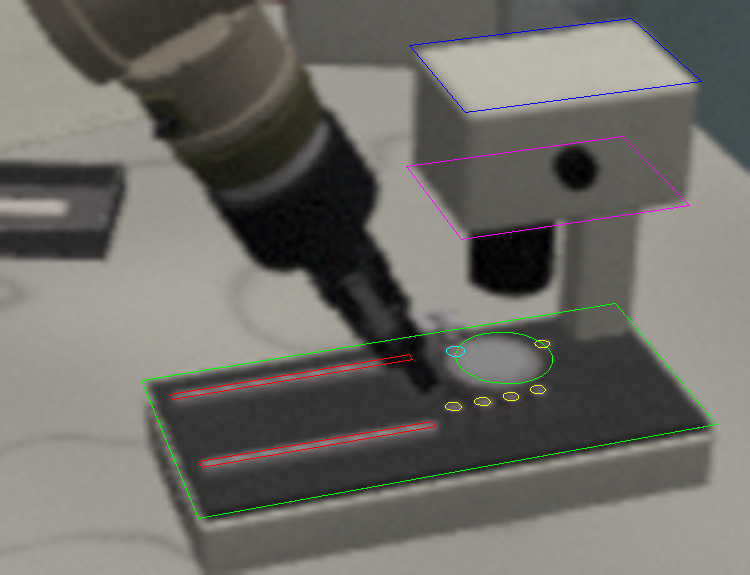

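Request:
move_arm(
  deltas=[1, -0.0009, 0, 0.0005, 0, 0, 0, 1, -0.0009, 0, 0.0005, 0, 0, 0, 1, -0.0009, 0, 0.0005, 0, 0, 0, 1, -0.0009, 0, 0.0005, 0, 0, 0, 1, 0, 0, 0, 0, 0, 0],
)

```text
clock: 31.65
tcp_pos: [0.6171, -0.034, 0.0577]
orientation: [0.258, 0.007, 0.966, -0.001]
wrist_force: [-0.5, -0.3, -0.3]
finger_gap: 0.0003
```

```bash
python3 look.py s21.png 0
```

```text
31.65 [ 0.61709671 -0.03403035  0.05767635] [-0.24  0.24 -0.73  0.09  0.11 -0.19] [-0.46 -0.27 -0.33]
tcp im [-42.4   1.1  17.7] front [-27.4   1.1  13.6] low [-46.5   1.1   2.7] z [ 0.499 -0.007 -0.867]
```

View pics/s21.png

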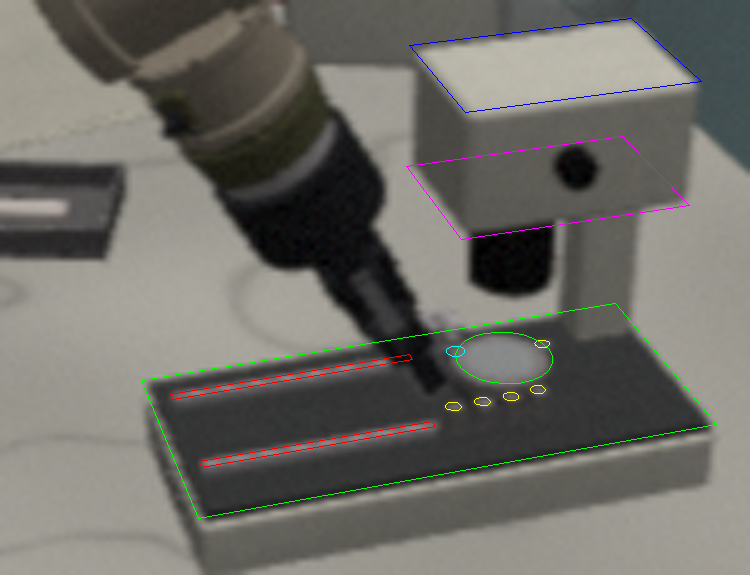

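Request:
move_arm(
  deltas=[1, -0.0009, 0, 0.0005, 0, 0, 0, 1, -0.0009, 0, 0.0005, 0, 0, 0, 1, 0, 0, 0, 0, 0, 0],
)

```text
clock: 32.08
tcp_pos: [0.6191, -0.034, 0.0577]
orientation: [0.258, 0.007, 0.966, -0.001]
wrist_force: [-0.4, 0.4, 1.0]
finger_gap: 0.0002
```

Request:
move_arm(
  deltas=[1, -0.0009, 0, 0.0005, 0, 0, 0, 1, 0, 0, 0, 0, 0, 0],
)

```text
clock: 32.33
tcp_pos: [0.6203, -0.0341, 0.0578]
orientation: [0.258, 0.007, 0.966, -0.001]
wrist_force: [-0.8, -0.4, -0.2]
finger_gap: 0.0
```

Request:
move_arm(
  deltas=[1, -0.0009, 0, 0.0005, 0, 0, 0, 1, 0, 0, 0, 0, 0, 0],
)

```text
clock: 32.58
tcp_pos: [0.6212, -0.0341, 0.0577]
orientation: [0.258, 0.007, 0.966, -0.001]
wrist_force: [-1.2, -0.0, -0.5]
finger_gap: -0.0003
```

```bash
python3 look.py s22.png 0
```

```text
32.575 [ 0.6211646  -0.03409003  0.05772718] [-0.24  0.24 -0.73  0.09  0.11 -0.19] [-1.19 -0.04 -0.51]
tcp im [-38.4   1.1  17.7] front [-23.3   1.1  13.7] low [-42.4   1.1   2.7] z [ 0.499 -0.007 -0.867]
```

View pics/s22.png

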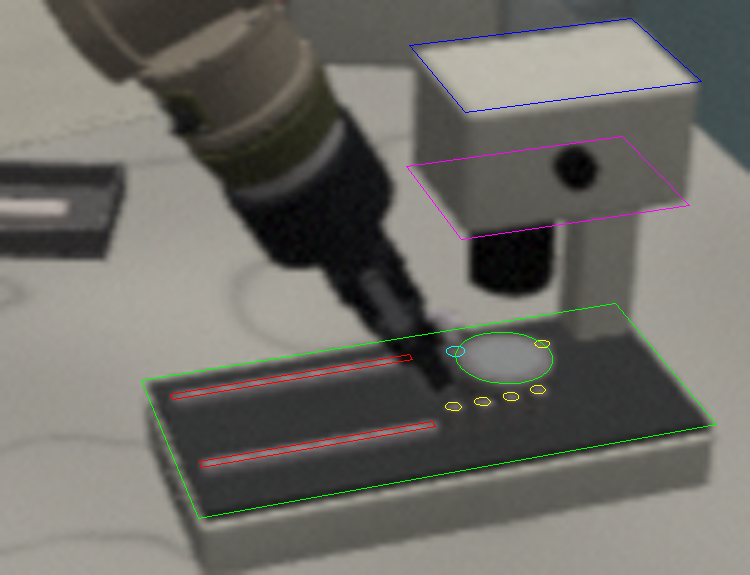

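Request:
move_arm(
  deltas=[1, -0.0009, 0, 0.0005, 0, 0, 0, 1, 0, 0, 0, 0, 0, 0],
)

```text
clock: 32.88
tcp_pos: [0.6216, -0.0341, 0.0575]
orientation: [0.258, 0.008, 0.966, -0.001]
wrist_force: [-4.5, -0.8, 2.7]
finger_gap: 0.0002
```

Request:
move_arm(
  deltas=[1, -0.0009, 0, 0.0005, 0, 0, 0, 1, 0, 0, 0, 0, 0, 0],
)

```text
clock: 33.12
tcp_pos: [0.6218, -0.0341, 0.0571]
orientation: [0.257, 0.008, 0.966, -0.002]
wrist_force: [-7.6, -0.7, 5.6]
finger_gap: -0.0002
```

```bash
python3 - <<'E'
from pushp import *
for _ in range(1):
    s=env.get_state();print(s['tcp_pos'],s['wrist_force'])
p=cam('side');cv2.imwrite('pics/z1.png',cv2.cvtColor(cv2.resize(p['img'][190:235,260:330],None,fx=10,fy=10,interpolation=2),4))
E
```

```text
[ 0.62183888 -0.03408405  0.05713121] [-7.55505838 -0.6976109   5.62695501]
```

View pics/z1.png

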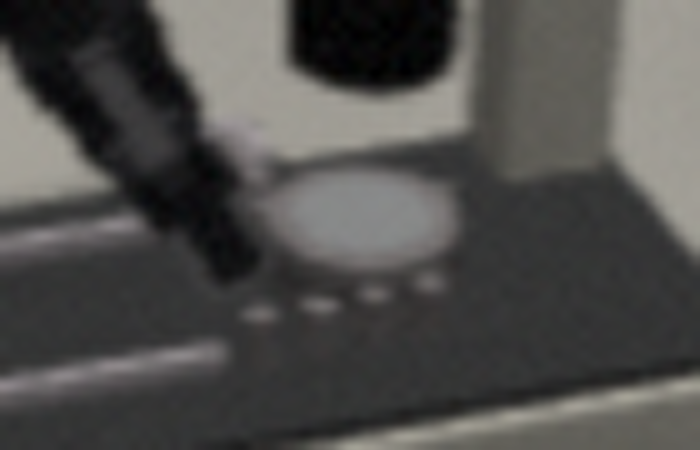

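Request:
move_arm(
  deltas=[1, 0.0018, 0, -0.001, 0, 0, 0, 1, 0.0035, 0, -0.002, 0, 0, 0, 1, 0.007, 0, -0.004, 0, 0, 0, 1, 0.0105, 0, -0.006, 0, 0, 0, 1, 0.014, 0, -0.008, 0, 0, 0, 1, 0.014, 0, -0.008, 0, 0, 0, 1, 0, 0, 0, 0, 0, 0],
)

```text
clock: 34.05
tcp_pos: [0.5626, -0.0329, 0.057]
orientation: [0.257, 0.008, 0.966, -0.001]
wrist_force: [0.3, -0.2, -0.1]
finger_gap: -0.0002
```

```bash
python3 look.py s23.png 0; python3 - <<'E'
from pushp import *
p=cam('side');cv2.imwrite('pics/z2.png',cv2.cvtColor(cv2.resize(p['img'][190:235,260:330],None,fx=10,fy=10,interpolation=2),4))
w=cloud(p);r=imaging.cut_out(p,'chamber')
for x in r: print(x['confidence'],x['centre'],np.nanmedian(w[x['mask']],0))
E
```

```text
34.05 [ 0.56259962 -0.03292908  0.05697833] [-0.27  0.15 -0.85  0.06  0.12 -0.22] [ 0.28 -0.16 -0.13]
tcp im [-96.9   1.4  17. ] front [-81.9   1.4  12.9] low [-101.     1.4    2. ] z [ 0.498 -0.006 -0.867]
0.51 [296.1, 212.9] [ 0.6544322  -0.04451627  0.0586963 ]
```

View pics/s23.png

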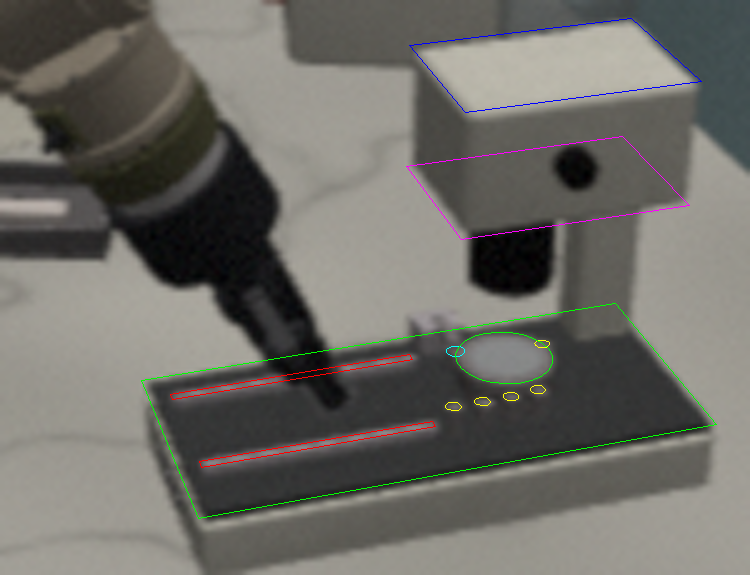

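View pics/z2.png

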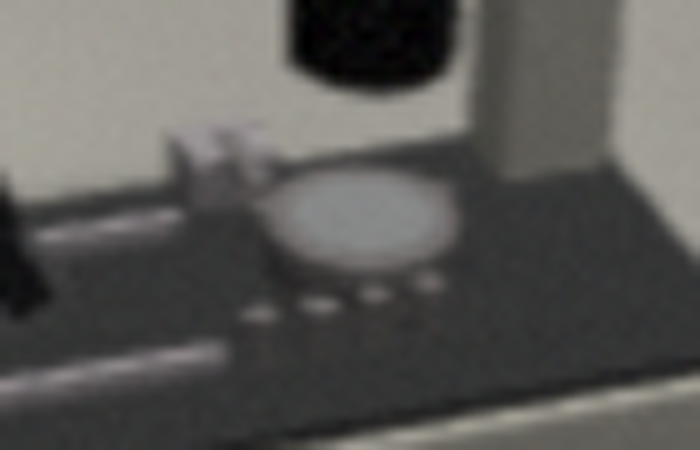

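Request:
move_arm(
  deltas=[1, 0, 0, -0.02, 0, 0, 0, 1, 0, 0, -0.03, 0, 0, 0, 1, -0.01, 0, -0.03, 0, 2, 0, 1, -0.015, 0, -0.03, 0, 3, 0, 1, -0.015, 0, -0.03, 0, 3, 0, 1, -0.015, 0, -0.03, 0, 3, 0, 1, 0, 0, 0, 0, 0, 0],
)

```text
clock: 35.08
tcp_pos: [0.5402, -0.0338, 0.2367]
orientation: [0.168, 0.007, 0.986, -0.002]
wrist_force: [-1.1, 0.7, -1.2]
finger_gap: 0.0003
```

```bash
python3 look.py s24.png 0; python3 m1.py | grep -v imager; python3 - <<'E'
from pushp import *
for n in('top','side'): p=cam(n);save(p,n+'9.png')
E
```

```text
35.075 [ 0.54017736 -0.0337734   0.23672516] [-0.25 -0.01 -0.41  0.84  0.08 -0.23] [-1.06  0.73 -1.23]
tcp im [-119.3    0.2  196.7] front [-105.3    0.2  190. ] low [-126.1    0.2  182.7] z [ 0.332 -0.006 -0.943]
top marker 0.7 n 299 mean [422.9 295.6] rect [423.1 295.9] [ 21.5 124.9] 67.6 axis 158.0
top pen_tray 0.57 n 1843 mean [423.3 313. ] rect [424.7 312.7] [103.8 191.5] 68.6 axis 159.7
top chamber 0.57 n 46 mean [647.3 -40.5] rect [646.5 -40.1] [12.8 31.3] 1.1 axis -87.1
top small_chamber 0.71 n 510 mean [ 486.8 -274.4] rect [ 486.9 -274.9] [64.2 73.7] 1.0 axis -88.3
top large_chamber 0.6 n 352 mean [ 487.1 -370.4] rect [ 487.  -370.3] [63.4 62.3] 44.5 axis -65.8
top tip_box 0.89 n 546 mean [ 484.4 -268.9] rect [ 484.7 -268.5] [62.5 77.3] 1.0 axis -98.7
side marker 0.61 n 191 mean [412.2 222. ] rect [412.6 222.5] [ 32.2 117.9] 72.2 axis -23.8
side pen_tray 0.73 n 979 mean [423.5 291.7] rect [424.6 295. ] [133.3 195.6] 68.6 axis -26.1
side chamber 0.53 n 220 mean [678.7  12.3] rect [679.7  10.7] [69.7 51.5] 69.0 axis -127.0
side small_chamber 0.58 n 264 mean [ 597.8 -255.7] rect [ 598.3 -255.5] [57.1 36.1] 67.6 axis -113.8
side large_chamber 0.69 n 875 mean [ 484.5 -380.4] rect [ 484.8 -379.2] [77.2 62.3] 72.1 axis -109.3
side tip_box 0.96 n 1201 mean [ 479.4 -296.6] rect [ 479.6 -294.2] [ 76.5 104. ] 2.2 axis -101.8
```

View pics/side9.png

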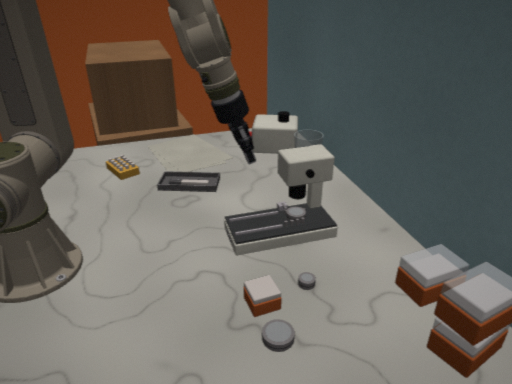

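View pics/s24.png

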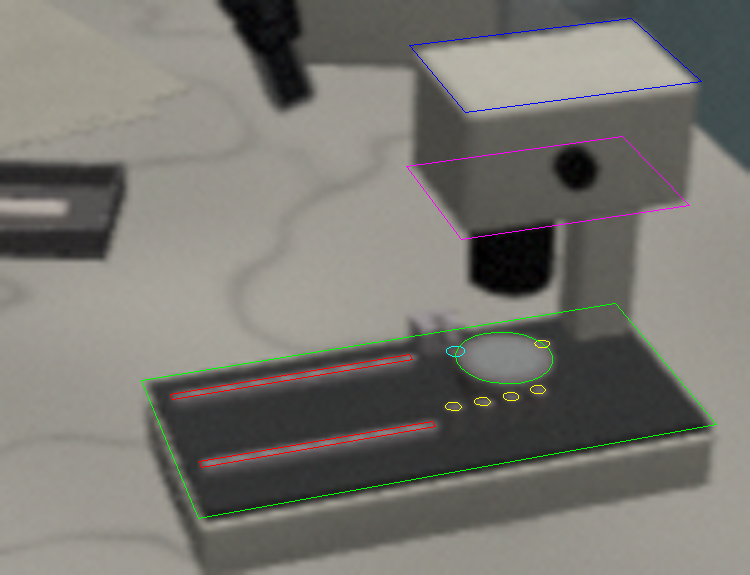

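```bash
python3 -c "
from workcell import env,order
print(env.get_state()['qvel'].round(3));print(order.hand_in())"
```

```text
[0.001 0.    0.002 0.001 0.001 0.001]
the job is handed in; nothing more can be done
None
```

The job is done and handed in at about 35 s of the 72 s allowed; the hand-in gave no verdict.

**What I did**
- I lifted the marker off the rails and laid it flat in the pen tray.
- I picked up the 52 mm chamber, set it down upright between the rails at the bay and let go of it.
- I pushed it along the stage with the shut gripper, leaning back 30° instead of the suggested 40°, because the arm was near joint 3's limit. It passed the sprung roller and came to a firm stop at about 7.6 N. I then backed off and raised the arm clear.

**What the last checks showed**
- The side picture shows the chamber upright under the lens, within about 1–2 mm of the computed home position, with the roller alongside it. It did not move when the gripper backed away.
- The marker is in the tray. The tip box and large chamber measure where they were, within 1–2 mm in the top view, as does the small chamber in the side view. No readings suggested a bump to the imager.

**What disagreed or could not be seen**
- My estimate of the fingertip position at the stop was about 3 mm farther in than the fitted imager position predicts. I put this down to fit and calibration error.
- Contact with the far pin is inferred from the firm stop and the picture fit, because the pin was not visible.
- In the last top view the network labelled the tip box as the small chamber. I disregarded that reading.

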